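# Couple the outlet elbow to the bench water valve

### The job

Take the red dust cap out of the green water valve and set it in the blue tray. Then take the brass elbow from the sloping black rack, push it into the valve with its pins going down the slots by the white ticks and its black outlet on the side where turning clockwise brings it to the yellow pointer, and screw it clockwise until it goes stiff, stopping with the outlet directly over the yellow pointer and not beyond it; let go of it there. Leave the seedling cones, tape, bottle and pots where they are.

Things in the scene. Friction and masses are not known exactly. Their poses are not given: they have to be found in the camera images.
- valve: Green water valve, fixed; origin under its centre on the bench, z up, x along its yellow pointer. Steel foot 104 mm across, body 71 mm across, 95 mm high.
- valve_mouth (a point): Centre of the valve's open top, 95 mm above the bench, on its upright axis; same axes as the valve. Opening 40 mm across between two brass thread ramps; under the ramps a 34 mm bore guides the elbow's foot. The ramps start about 15 degrees clockwise (from above) of each slot, draw the elbow down 6.5 mm per 60 degrees, and hold it by friction when released.
- valve_pointer (a point): End of the yellow pointer (T-shaped bar), 88 mm from the valve's axis along its +x, 6 mm below the mouth. The outlet must finally lie over it. The thread has a hard end stop about 22 degrees clockwise beyond it.
- valve_slot (a point): The slot to enter by, at the mouth's level, 25 mm from the axis, 75 degrees counter-clockwise (seen from above) of the pointer. Slot 14 mm wide, white tick beside it; an equal one lies opposite, for the other end of the pins. Enter with the elbow's outlet above this slot, then turn clockwise 75 degrees; with the outlet over the other slot it would end opposite the pointer, which is wrong.
- valve_seat (a point): Top of the sprung rubber poppet at rest, on the axis, 48 mm below the mouth (this point stays there). The elbow's foot meets it when pushed in, with the pins then 1 mm below the start of the ramps; pushing 2 mm farther is fine (2.6 N to start, then 1.3 N per mm). Screwed home, the foot is about 53 mm below the mouth.
- poppet (a joint): How far the valve's sprung rubber poppet is pressed down, in m: 0 at rest, about 0.005 with the elbow properly screwed home, 0.012 at most.
- cap_knob (a point): Centre of the knob of the loose red dust cap (about 80 g) in the valve mouth; z up its axis, yaw means nothing. Knob: cylinder 34 mm across, from 18 mm above this point to 20 mm below; then a flange 58 mm across (22 to 28 mm below), which rests on the mouth, and a stem 34 mm across with a flat foot 48 mm below this point, on which it can stand.
- tray: Shallow open blue tray, fixed; origin under its centre on the bench. 160 mm along its x, 210 mm along its y, 22 mm high, walls and floor 5 mm. The roll of tape lies in its -y half; its +y half is free for the cap.
- elbow_grip (a point): Centre of the grip of the brass elbow (about 0.3 kg), on its main axis; z up that axis, x towards the black outlet. Grip: block 40 x 40 mm, from 29 mm below this point to 19 mm above; grasp the two faces across y. Under it a flange 58 mm across and 6 mm thick, then a 36 mm neck. It starts in one of the rack's seats, leaning about 37 degrees to the rack's low side, outlet up the slope.
- elbow_outlet (a point): End of the elbow's black barbed outlet tube (31 mm across), on its axis: 75 mm along x and 11 mm below the centre of the grip; same axes.
- elbow_pins (a point): Centre of the elbow's steel cross-pins, on the main axis, 57 mm below the centre of the grip; same axes. The pins lie along x, in line with the outlet, 8 mm thick, 54 mm tip to tip.
- elbow_foot (a point): End of the elbow's foot, on the main axis, 93 mm below the centre of the grip; same axes. Foot 32 mm across, 30 mm long, bevelled at the end. At the start it is 28 mm deep in the rack's seat, and must be drawn out along its own z.
- rack: Fixed black rack, 90 x 290 mm, up to 80 mm high, origin under its centre on the bench; its top slopes 30 degrees, down towards its -x side. Three square seats, 34 mm wide, in a row along its y, 95 mm apart, hold the elbow and two seedling cones in any order.
- cone_a_mid (a point): Middle of a yellow seedling cone, 38 mm across, 150 mm long (leaves to 190 mm), in the rack, leaning like the elbow; z along it. Leave it.
- cone_b_mid (a point): Middle of the other, equal seedling cone in the rack. Leave it.
- tape_mid (a point): Centre of a roll of tape, 84 mm across, 24 mm high, lying in the tray. Leave it.
- bottle_mid (a point): Middle of a white bottle standing on the bench, 66 mm across, 200 mm high. Leave it.
- black_pot_mid (a point): Middle of a filled black plant pot, 110 mm across, 100 mm high. Leave it.
- clay_pot_mid (a point): Middle of a small filled clay pot, 76 mm across, 75 mm high. Leave it.
Not all that is in view belongs to the job. Of the things that look like the part that bears cap_knob, the smallest one is meant.

How it is judged:
By the outcome, as a careful person would: the job done as asked, in the order asked, and still so for the second after the job is handed in, with the robot touching nothing.
It also fails if it takes over 67 s, if anything falls off the work surface, if the arm or the gripper's body presses on something with over 40 N, if the wrist force passes 120 N, or if a joint passes its speed limit or range.

### The arm

A 7-joint arm with a two-finger parallel gripper is mounted at the origin on the work surface. World frame = base frame: x ahead of the robot, y to its left, z up, the work surface at z = 0. Lengths are in m, angles in rad, forces in N, time in s.
With the tool pointing down it reaches from about 0.4 to 0.85 m from the base axis. Payload 10.4 kg.
Tool frame: the origin (TCP) lies on the mounting face of the last link; the fingertips stand r.tips_ahead ahead of it and the grasp point (between the pads) lies 164 mm ahead of it (r.tips_ahead is the distance from the TCP to the fingertips, in m); z points along the fingers, y is the line along which they close (so a half turn about z gives the same grasp; the last joint's range is limited). The gripper opens to 87 mm and grips with 3 to 60 N. Pads are 19 mm wide; open, the fingers measure 117 mm over their backs; the gripper's body (75 mm by 190 mm) begins 51 mm behind the grasp point.
Start: joints at [-1.298, 0.332, -0.065, 1.46, 0.022, 1.35, -0.088], TCP at [0.182, 0.598, 0.405] pointing down, gripper open.
Joint ranges: [-2.6, 2.6], [-0.5, 2.12], [-1.47, 1.34], [0.16, 2.42], [-1.27, 4.41], [0.06, 2.06], [-2.6, 2.6]. Speed limits (rad/s): [2.22, 2.22, 2.79, 2.79, 3.14, 3.14, 3.14].

### API

Orientations are given as a unit quaternion [x, y, z, w].
In Python, from bench import telemetry, imaging, job, r gives the robot as it stands.
- The arm moves only by the tool move_arm, never from a script. Its argument "steps" is a list of rows, each an object of numbers: "dx", "dy", "dz": the shift along the tool's x, y, z in cm; "spin": the turn about the tool's z in rad. In form: [{"dx": .., "dy": .., "dz": .., "spin": ..}, ...]. A call has 1 to 12 rows; each row shifts and turns the commanded pose from where the row before left it, along the tool's axes as they then stand; what a row does not reach is not made up. A row lasts 1/10 s, in which the tool goes at most 50 mm and 8.59 degrees, less where a joint would pass 70% of its speed; a pose out of reach is approached as far as the arm can. A call with a gripper value outside its range is refused whole. "claw" is the finger opening in cm, from 0 to 8.7, set as the call begins (left out, the last holds). The fingers move at their own pace and stop on an object; "squeeze" is the grip in N (left out, the last holds). Time passes only in rows, so rows that do not move let the fingers close. It gives the time, the measured TCP pose, the force, the opening and the grip force at its end, in the units of the state.
- telemetry.read_state(): the state, without advancing time (a new reading comes with each control period).
- imaging.camera(name): name is "side" or "top"; returns a dict with "img" (400x640x3 uint8, red, green, blue), "camera_matrix" (3x3 intrinsics, pixels), "R" (3x3) and "t" (3): a world point X has camera coordinates R X + t. Camera axes: x right, y down, z forward; pixel columns grow to the right and rows downward; lengths in m; the calibration is good to about 2 mm. A picture is of the moment at which its call begins. There is no depth.
- job.close_job(): hands the job in; it is judged then, once.
The state is a dict: "time": time; "joint_positions": joint angles; "joint_vel": joint speeds; "joint_torque": joint torques, N m; "ee_pos": TCP position; "eef_rot": TCP orientation; "ft_force": force on the tool from outside, world axes, zero at the start; "torque": the same for the moment, N m; "width": finger opening in m; "grip_force": force on a finger pad.
Only numpy, scipy, OpenCV 4.12 (cv2) and the standard library are available. Lean on these libraries where they do the work, as an engineer would, in place of code of your own. Each camera call takes 0.05 s, during which the arm holds its last target. There are 200 camera calls.

## Working session

There is one attempt and no reset: what is moved stays moved. The work goes in short steps, Python scripts to look and compute and a tool call to move; the robot and the scene stay as the last step left them, time stands still between calls to the robot, and variables do not carry over. Pictures are saved under pics/ and viewed, at most 10 in all, crops included, and the job is handed in when it is done.

Besides the shell and the picture viewer there is one more tool, called after "Call:" by a JSON object that holds its "method" and its "body". move_arm: Moves the arm, as the interface text tells. Its arguments: {"type":"object","properties":{"steps":{"type":"array","items":{"type":"object","properties":{"dx":{"type":"number"},"dy":{"type":"number"},"dz":{"type":"number"},"spin":{"type":"number"}}}},"claw":{"type":"number"},"squeeze":{"type":"number"}},"required":["steps"]}

```bash
mkdir -p pics; ls
python3 - <<'E'
from bench import telemetry, imaging, job, r
import cv2,numpy as np
for n in ("side","top"):
    c=imaging.camera(n); cv2.imwrite(f"pics/{n}0.png",c["img"][:,:,::-1]); np.savez(f"{n}0.npz",**c)
    print(n,c["camera_matrix"].tolist(),(-c["R"].T@c["t"]).round(3),c["R"].round(3).tolist())
print(r.tips_ahead, telemetry.read_state())
E
```

```text
pics
side [[401.04144761013987, 0.0, 315.22617846733755], [0.0, 401.04144761013987, 206.84515671647043], [0.0, 0.0, 1.0]] [0.3   0.499 0.834] [[-0.908, -0.418, -0.007], [-0.318, 0.703, -0.636], [0.271, -0.575, -0.772]]
top [[517.2986987900022, 0.0, 319.82523623154583], [0.0, 517.2986987900022, 204.582586998698], [0.0, 0.0, 1.0]] [ 0.412 -0.06   1.382] [[-0.017, -1.0, 0.005], [-0.996, 0.017, -0.09], [0.09, -0.006, -0.996]]
0.1822 {'time': 0.1, 'joint_positions': array([-1.29759624,  0.33276343, -0.06471029,  1.4608552 ,  0.02159317,
        1.34989363, -0.0884945 ]), 'joint_vel': array([ 2.68826967e-04, -1.07760250e-03, -1.19663599e-03, -2.66674842e-03,
       -3.93383781e-05, -2.34238620e-03, -5.22821590e-04]), 'joint_torque': array([ 9.83115169e-04, -6.24544144e+01,  2.43583275e-02, -3.90712881e+01,
       -6.14077086e-02,  3.67215404e-02,  7.74082332e-05]), 'ee_pos': array([0.18214275, 0.59774471, 0.40406266]), 'eef_rot': array([ 1.47345131e-01,  9.89084950e-01, -6.08509371e-04, -6.73674382e-05]), 'ft_force': array([ 0.15419354, -0.52479049, -0.38144812]), 'torque': array([0.05003975, 0.03473984, 0.0074387 ]), 'grip_force': 0.0, 'width': 0.08717618429450141}
```

View pics/side0.png

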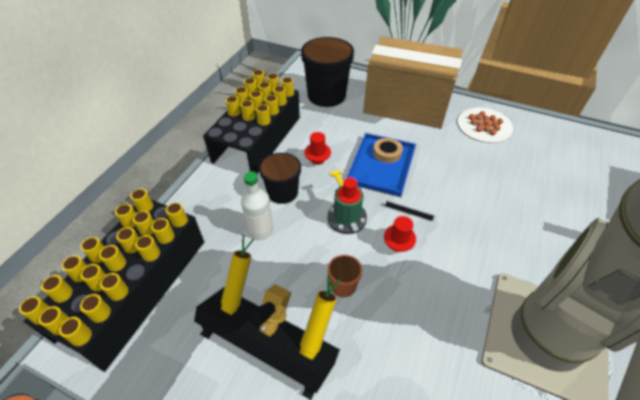

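View pics/top0.png

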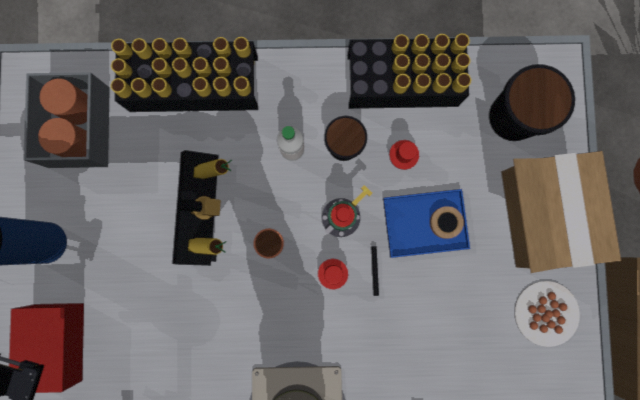

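The side view shows the valve with its red cap at (348,203) and the yellow pointer at (336,178). The tray is at (383,163) with the tape at (388,150). The rack is at (265,340) with the elbow in its middle seat (274,308) between two cones. The top view shows the valve at (342,216), pointer at (363,193), tray at (426,222), elbow at (206,207) and the cones at (210,168) and (205,246), all leaning to the right (-y).

```bash
cat > h.py <<'E'
import numpy as np, cv2
from bench import imaging, telemetry
def ray(c,p):
    d=c["R"].T@np.linalg.inv(c["camera_matrix"])@np.array([p[0],p[1],1.]); return -c["R"].T@c["t"],d/np.linalg.norm(d)
def plane(c,p,z):
    o,d=ray(c,p); return o+d*(z-o[2])/d[2]
def tri(ca,pa,cb,pb):
    (o1,d1),(o2,d2)=ray(ca,pa),ray(cb,pb)
    s=np.linalg.lstsq(np.c_[d1,-d2],o2-o1,rcond=None)[0]; a,b=o1+s[0]*d1,o2+s[1]*d2
    return (a+b)/2,np.linalg.norm(a-b)
def proj(c,X):
    v=c["camera_matrix"]@(c["R"]@np.array(X)+c["t"]); return v[:2]/v[2]
def mask(c,lo,hi,roi):
    h=cv2.cvtColor(c["img"],cv2.COLOR_RGB2HSV); m=cv2.inRange(h,lo,hi); k=np.zeros_like(m); x0,y0,x1,y1=roi; k[y0:y1,x0:x1]=m[y0:y1,x0:x1]; return k
def cen(m):
    n,l,s,c=cv2.connectedComponentsWithStats(m); i=1+s[1:,4].argmax(); return c[i],s[i]
def grab(name,pic=None):
    c=imaging.camera(name)
    if pic: cv2.imwrite(f"pics/{pic}.png",c["img"][:,:,::-1])
    return c
E
python3 - <<'E'
from h import *
T=dict(np.load("top0.npz"));S=dict(np.load("side0.npz"))
m=mask(T,(0,150,90),(8,255,255),(325,195,362,235)); print("cap",cen(m),plane(T,cen(m)[0],.13))
m=mask(T,(18,120,110),(35,255,255),(345,180,375,210)); c,s=cen(m);ys,xs=np.nonzero(m);print("ptr",c,s,[plane(T,p,.089).round(4) for p in (c,)])
m=mask(T,(100,120,60),(130,255,255),(370,180,480,265)); ct=max(cv2.findContours(m,0,1)[0],key=cv2.contourArea)
print("tray",[plane(T,p,.022).round(3)[:2] for p in cv2.boxPoints(cv2.minAreaRect(ct))])
a=T["img"][140:280,160:390]; a=cv2.resize(a,None,fx=3.4,fy=3.4,interpolation=2)
b=S["img"][130:390,185:415]; b=cv2.resize(b,None,fx=2.3,fy=2.3,interpolation=2)
cv2.imwrite("pics/a.png",a[:,:,::-1]);cv2.imwrite("pics/b.png",b[:,:,::-1])
E
```

```text
cap (array([342.19856459, 214.85645933]), array([331, 204,  23,  23, 418], dtype=int32)) [ 0.49937727 -0.1215007   0.13      ]
ptr [361.85576923 194.92307692] [352 186  20  20 104] [array([ 0.5516, -0.174 ,  0.089 ])]
tray [array([ 0.551, -0.236]), array([ 0.572, -0.447]), array([ 0.413, -0.459]), array([ 0.393, -0.249])]
```

View pics/a.png

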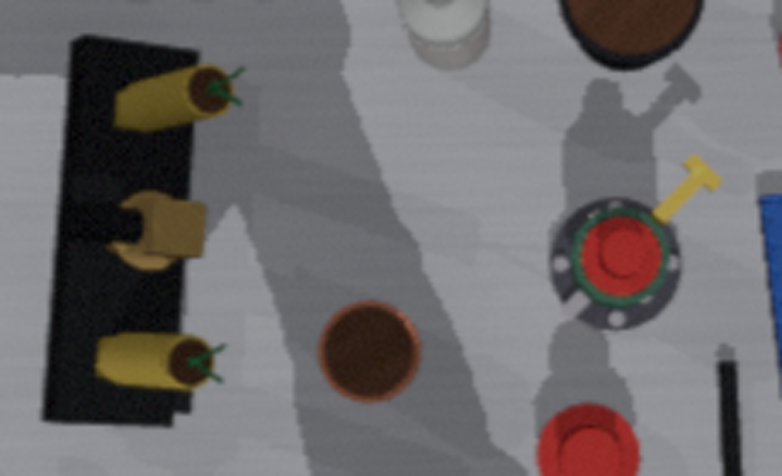

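View pics/b.png

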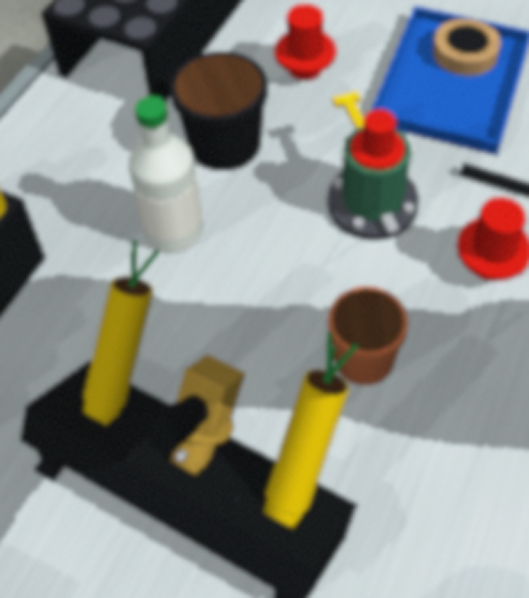

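The crops show the rack's high edge running from (183,151) to (173,263) in the top image, and the elbow's block at about (212,207) with its black outlet to the left (+y). The slot lies beside the white tick at the lower left of the valve. Next I'll overlay the predicted elbow geometry to check it.

Run:
```python
from h import *
T=dict(np.load("top0.npz"));S=dict(np.load("side0.npz"))
A=plane(T,(182.9,151.2),.08);B=plane(T,(173.2,262.9),.08);C=plane(T,(218.8,154.7),.028);D=plane(T,(210.6,265),.028)
print(A,B,C,D)
yax=(A-B);yax[2]=0;print("len",np.linalg.norm(yax));yax/=np.linalg.norm(yax)
hi=np.cross([0,0,1],yax); hi=hi if hi[1]>0 else -hi
ctr=(A+B+C+D)/4; print("ctr",ctr,"up-slope dir",hi,np.degrees(np.arctan2(hi[1],hi[0])),"width",hi@(A-C))
a=np.radians(37); up=np.array([0,0,1.]); z=up*np.cos(a)-hi*np.sin(a); x=hi*np.cos(a)+up*np.sin(a); y=np.cross(z,x)
G=ctr+65*z/1000; print("G",G)
def P(u,v,w): return G+(u*x+v*y+w*z)/1000
out=[]
for c,(x0,y0,x1,y1) in ((T,(165,160,245,250)),(S,(235,265,315,355))):
    im=cv2.resize(c["img"],None,fx=5,fy=5,interpolation=2)
    def q(p): return tuple(int(t) for t in (proj(c,p)+.5)*5)
    for w in (19,-29):
        cv2.polylines(im,[np.array([q(P(u,v,w)) for u,v in ((20,20),(-20,20),(-20,-20),(20,-20))])],True,(255,0,255) if w>0 else (0,255,255),1)
    cv2.circle(im,q(P(75,0,-11)),4,(255,255,255),1); cv2.circle(im,q(P(0,0,-32)),4,(0,255,0),1)
    out.append(im[y0*5:y1*5,x0*5:x1*5])
cv2.imwrite("pics/c.png",np.hstack(out)[:,:,::-1])
```

```text
[0.67222131 0.27843294 0.08      ] [0.3897371  0.30077903 0.08      ] [0.67165795 0.19693208 0.028     ] [0.38172945 0.21812083 0.028     ]
len 0.28336668567131534
ctr [0.52883645 0.24856622 0.054     ] up-slope dir [ 0.07885926  0.99688576 -0.        ] 85.47700099543191 width 0.08129147718284763
G [0.52575164 0.20957006 0.10591131]
```

View pics/c.png

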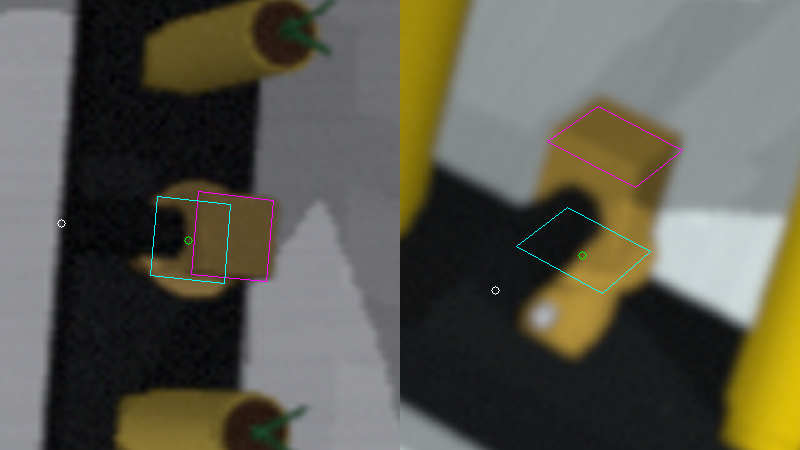

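The overlay matches the elbow to within about 4 mm. The real block sits slightly farther along its axis, so I take the grip at about (0.525, 0.206, 0.110). Now I'll plan the approach to the cap.

```bash
cat >> h.py <<'E'
from scipy.spatial.transform import Rotation as Ro
def to(x,y,z,az=None,n=None,step=.045):
    """rows (cm) for grasp point to world x,y,z, with tool y azimuth now; spin needed for az (deg)"""
    s=telemetry.read_state(); R=Ro.from_quat(s["eef_rot"]).as_matrix(); g=s["ee_pos"]+.164*R[:,2]
    a=np.degrees(np.arctan2(R[1,1],R[0,1])); sp=0
    if az is not None: sp=np.radians((a-az+180)%360-180)
    d=R.T@(np.array([x,y,z])-g)*100; d2=Ro.from_rotvec([0,0,-sp]).apply(d)
    k=int(np.ceil(max(np.linalg.norm(d)/100/step,1)))
    print("grasp",g.round(4),"az",a.round(1),"t",s["time"],"F",s["ft_force"].round(1),"w",s["width"],"grip",s["grip_force"],"j7",s["joint_positions"][6].round(2))
    print(" spin rad",round(sp,3),"total cm before-spin",d.round(2),"after-spin",d2.round(2),"rows>=",k)
E
python3 - <<'E'
from h import *
to(.42,.3,.24,-14); to(.499,-.1215,.2,-14)
E
```

```text
grasp [0.1821 0.5976 0.2401] az 73.1 t 0.1 F [ 0.2 -0.5 -0.4] w 0.08717618429450141 grip 0.0 j7 -0.09
 spin rad 1.519 total cm before-spin [-3.143e+01 -2.153e+01  3.000e-02] after-spin [-2.312e+01  3.028e+01  3.000e-02] rows>= 9
grasp [0.1821 0.5976 0.2401] az 73.1 t 0.1 F [ 0.2 -0.5 -0.4] w 0.08717618429450141 grip 0.0 j7 -0.09
 spin rad 1.519 total cm before-spin [-51.27 -59.54   4.08] after-spin [-62.1   48.14   4.08] rows>= 18
```

Call:
{"method": "move_arm", "body": {"steps": [{"dx": -3.14, "dy": -2.15}, {"dx": -3.14, "dy": -2.15}, {"dx": -3.14, "dy": -2.15}, {"dx": -3.14, "dy": -2.15}, {"dx": -3.14, "dy": -2.15}, {"dx": -3.14, "dy": -2.15}, {"dx": -3.14, "dy": -2.15}, {"dx": -3.14, "dy": -2.15}, {"dx": -3.14, "dy": -2.15}, {"dx": -3.14, "dy": -2.15}]}}

```text
$.steps[0]: bad value
```

Call:
{"method": "move_arm", "body": {"steps": [{"spin": 0.14}, {"spin": 0.14}, {"spin": 0.14}, {"spin": 0.14}, {"spin": 0.14}, {"spin": 0.14}, {"spin": 0.14}, {"spin": 0.14}, {"spin": 0.14}, {"spin": 0.14}, {"spin": 0.12}]}}

```text
$.steps[0]: bad value
```

```bash
python3 -c "
from h import *
to(.499,-.1215,.2)"
```

```text
grasp [0.1821 0.5976 0.2401] az 73.1 t 0.1 F [ 0.2 -0.5 -0.4] w 0.08717618429450141 grip 0.0 j7 -0.09
 spin rad 0 total cm before-spin [-51.27 -59.54   4.08] after-spin [-51.27 -59.54   4.08] rows>= 18
```

All four fields seem to be required in each row.

Call:
{"method": "move_arm", "body": {"steps": [{"dx": -3.14, "dy": -2.15, "dz": 0, "spin": 0}, {"dx": -3.14, "dy": -2.15, "dz": 0, "spin": 0}, {"dx": -3.14, "dy": -2.15, "dz": 0, "spin": 0}, {"dx": -3.14, "dy": -2.15, "dz": 0, "spin": 0}, {"dx": -3.14, "dy": -2.15, "dz": 0, "spin": 0}, {"dx": -3.14, "dy": -2.15, "dz": 0, "spin": 0}, {"dx": -3.14, "dy": -2.15, "dz": 0, "spin": 0}, {"dx": -3.14, "dy": -2.15, "dz": 0, "spin": 0}, {"dx": -3.14, "dy": -2.15, "dz": 0, "spin": 0}, {"dx": -3.14, "dy": -2.15, "dz": 0, "spin": 0}]}}

```text
time: 1.1
ee_pos: [0.4205, 0.2992, 0.4046]
eef_rot: [0.147, 0.989, -0.0, -0.0]
ft_force: [1.3, 0.7, 0.6]
width: 0.0874
grip_force: 0.0
```

Call:
{"method": "move_arm", "body": {"steps": [{"dx": 0, "dy": 0, "dz": 0, "spin": 0.14}, {"dx": 0, "dy": 0, "dz": 0, "spin": 0.14}, {"dx": 0, "dy": 0, "dz": 0, "spin": 0.14}, {"dx": 0, "dy": 0, "dz": 0, "spin": 0.14}, {"dx": 0, "dy": 0, "dz": 0, "spin": 0.14}, {"dx": 0, "dy": 0, "dz": 0, "spin": 0.14}, {"dx": 0, "dy": 0, "dz": 0, "spin": 0.14}, {"dx": 0, "dy": 0, "dz": 0, "spin": 0.14}, {"dx": 0, "dy": 0, "dz": 0, "spin": 0.14}, {"dx": 0, "dy": 0, "dz": 0, "spin": 0.14}, {"dx": 0, "dy": 0, "dz": 0, "spin": 0.12}]}}

```text
time: 2.2
ee_pos: [0.4198, 0.3006, 0.4044]
eef_rot: [0.79, 0.613, -0.0, 0.0]
ft_force: [0.5, 0.5, 0.2]
width: 0.0873
grip_force: 0.0
```

```bash
python3 -c "
from h import *
to(.499,-.1215,.2)"
```

```text
grasp [0.4197 0.3006 0.2404] az -14.4 t 2.2 F [0.5 0.5 0.2] w 0.0872501620967622 grip 0.0 j7 -0.94
 spin rad 0 total cm before-spin [-38.92  18.15   4.06] after-spin [-38.92  18.15   4.06] rows>= 10
```

Call:
{"method": "move_arm", "body": {"steps": [{"dx": -3.54, "dy": 1.65, "dz": 0.37, "spin": 0}, {"dx": -3.54, "dy": 1.65, "dz": 0.37, "spin": 0}, {"dx": -3.54, "dy": 1.65, "dz": 0.37, "spin": 0}, {"dx": -3.54, "dy": 1.65, "dz": 0.37, "spin": 0}, {"dx": -3.54, "dy": 1.65, "dz": 0.37, "spin": 0}, {"dx": -3.54, "dy": 1.65, "dz": 0.37, "spin": 0}, {"dx": -3.54, "dy": 1.65, "dz": 0.37, "spin": 0}, {"dx": -3.54, "dy": 1.65, "dz": 0.37, "spin": 0}, {"dx": -3.54, "dy": 1.65, "dz": 0.37, "spin": 0}, {"dx": -3.54, "dy": 1.65, "dz": 0.37, "spin": 0}, {"dx": -3.54, "dy": 1.65, "dz": 0.37, "spin": 0}, {"dx": 0, "dy": 0, "dz": 0, "spin": 0}]}}

```text
time: 3.4
ee_pos: [0.501, -0.1263, 0.3636]
eef_rot: [0.79, 0.613, -0.001, 0.001]
ft_force: [-0.8, -0.8, 0.3]
width: 0.0869
grip_force: 0.0
```

```bash
python3 -c "
from h import *
to(.499,-.1215,.128)
T=grab('top')
S=grab('side','s1')
"
```

```text
grasp [ 0.5009 -0.1267  0.1996] az -14.4 t 3.4 F [-0.8 -0.8  0.3] w 0.08687813724014984 grip 0.0 j7 -0.01
 spin rad 0 total cm before-spin [ 0.47 -0.31  7.16] after-spin [ 0.47 -0.31  7.16] rows>= 2
```

View pics/s1.png

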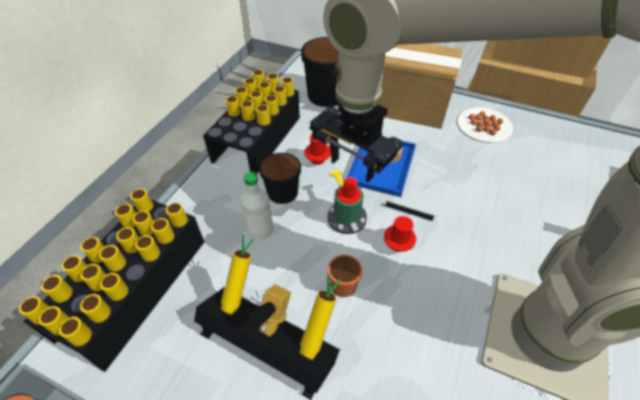

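The gripper hangs above the cap (348,190) with its fingers clear on both sides. I'll correct the offset, go down and grip.

Call:
{"method": "move_arm", "body": {"steps": [{"dx": 0.47, "dy": -0.31, "dz": 0, "spin": 0}, {"dx": 0, "dy": 0, "dz": 2.5, "spin": 0}, {"dx": 0, "dy": 0, "dz": 2.5, "spin": 0}, {"dx": 0, "dy": 0, "dz": 2.1, "spin": 0}, {"dx": 0, "dy": 0, "dz": 0, "spin": 0}]}}

```text
time: 4.0
ee_pos: [0.4987, -0.1137, 0.2908]
eef_rot: [0.787, 0.616, -0.002, -0.002]
ft_force: [-0.4, -0.5, 0.6]
width: 0.0871
grip_force: 0.0
```

Call:
{"method": "move_arm", "body": {"steps": [{"dx": 0, "dy": 0, "dz": 0, "spin": 0}, {"dx": 0, "dy": 0, "dz": 0, "spin": 0}, {"dx": 0, "dy": 0, "dz": 0, "spin": 0}, {"dx": 0, "dy": 0, "dz": 0, "spin": 0}, {"dx": 0, "dy": 0, "dz": 0, "spin": 0}, {"dx": 0, "dy": 0, "dz": 0, "spin": 0}, {"dx": 0, "dy": 0, "dz": 0, "spin": 0}, {"dx": 0, "dy": 0, "dz": 0, "spin": 0}], "claw": 2.5, "squeeze": 20}}

```text
time: 4.8
ee_pos: [0.5012, -0.1162, 0.2943]
eef_rot: [0.788, 0.615, 0.002, 0.002]
ft_force: [8.5, -2.7, 0.1]
width: 0.0333
grip_force: 20.0
```

```bash
python3 -c "
from h import *
to(.49,-.295,.23)
"
```

```text
grasp [ 0.5022 -0.1164  0.1303] az -14.0 t 4.8 F [ 8.5 -2.7  0.1] w 0.03327294977192398 grip 19.963699160143733 j7 0.02
 spin rad 0 total cm before-spin [-17.62   3.21  -9.96] after-spin [-17.62   3.21  -9.96] rows>= 5
```

Call:
{"method": "move_arm", "body": {"steps": [{"dx": 0, "dy": 0, "dz": -1, "spin": 0}, {"dx": 0, "dy": 0, "dz": -2, "spin": 0}, {"dx": 0, "dy": 0, "dz": -3, "spin": 0}, {"dx": 0, "dy": 0, "dz": 0, "spin": 0}, {"dx": 0, "dy": 0, "dz": 0, "spin": 0}]}}

```text
time: 5.3
ee_pos: [0.4995, -0.1158, 0.3532]
eef_rot: [0.788, 0.615, 0.0, -0.0]
ft_force: [0.4, 0.5, -1.1]
width: 0.0332
grip_force: 19.8
```

```bash
python3 -c "
from h import *
to(.478,-.286,.19)
"
```

```text
grasp [ 0.4996 -0.1157  0.1892] az -14.0 t 5.3 F [ 0.4  0.5 -1.1] w 0.033189050464717595 grip 19.80644873343408 j7 -0.02
 spin rad 0 total cm before-spin [-17.05   2.03  -0.09] after-spin [-17.05   2.03  -0.09] rows>= 4
```

Call:
{"method": "move_arm", "body": {"steps": [{"dx": -2.84, "dy": 0.34, "dz": 0, "spin": 0}, {"dx": -2.84, "dy": 0.34, "dz": 0, "spin": 0}, {"dx": -2.84, "dy": 0.34, "dz": 0, "spin": 0}, {"dx": -2.84, "dy": 0.34, "dz": 0, "spin": 0}, {"dx": -2.84, "dy": 0.34, "dz": 0, "spin": 0}, {"dx": -2.84, "dy": 0.34, "dz": 0, "spin": 0}, {"dx": 0, "dy": 0, "dz": 0, "spin": 0}, {"dx": 0, "dy": 0, "dz": 0, "spin": 0}, {"dx": 0, "dy": 0, "dz": 0, "spin": 0}]}}

```text
time: 6.2
ee_pos: [0.4783, -0.285, 0.3522]
eef_rot: [0.788, 0.616, -0.0, -0.001]
ft_force: [0.2, 0.2, -0.6]
width: 0.0336
grip_force: 19.8
```

Call:
{"method": "move_arm", "body": {"steps": [{"dx": 0, "dy": 0, "dz": 3, "spin": 0}, {"dx": 0, "dy": 0, "dz": 3, "spin": 0}, {"dx": 0, "dy": 0, "dz": 3, "spin": 0}, {"dx": 0, "dy": 0, "dz": 2, "spin": 0}, {"dx": 0, "dy": 0, "dz": 1, "spin": 0}, {"dx": 0, "dy": 0, "dz": 0, "spin": 0}, {"dx": 0, "dy": 0, "dz": 0, "spin": 0}]}}

```text
time: 6.9
ee_pos: [0.4785, -0.2859, 0.2338]
eef_rot: [0.788, 0.616, 0.0, 0.0]
ft_force: [1.4, -0.3, -0.0]
width: 0.033
grip_force: 19.8
```

```bash
python3 -c "
from h import *
to(.478,-.286,.0605)
"
```

```text
grasp [ 0.4787 -0.2859  0.0698] az -14.0 t 6.9 F [ 1.4 -0.3 -0. ] w 0.03304152536640713 grip 19.80660536326468 j7 0.48
 spin rad 0 total cm before-spin [-0.03 -0.06  0.93] after-spin [-0.03 -0.06  0.93] rows>= 1
```

Call:
{"method": "move_arm", "body": {"steps": [{"dx": 0, "dy": 0, "dz": 0.4, "spin": 0}, {"dx": 0, "dy": 0, "dz": 0.3, "spin": 0}, {"dx": 0, "dy": 0, "dz": 0.2, "spin": 0}, {"dx": 0, "dy": 0, "dz": 0, "spin": 0}]}}

```text
time: 7.3
ee_pos: [0.4785, -0.2863, 0.2246]
eef_rot: [0.788, 0.615, 0.001, 0.001]
ft_force: [0.4, 0.5, 2.6]
width: 0.0335
grip_force: 19.9
```

Call:
{"method": "move_arm", "body": {"steps": [{"dx": 0, "dy": 0, "dz": 0, "spin": 0}, {"dx": 0, "dy": 0, "dz": 0, "spin": 0}, {"dx": 0, "dy": 0, "dz": 0, "spin": 0}, {"dx": 0, "dy": 0, "dz": 0, "spin": 0}, {"dx": 0, "dy": 0, "dz": -1, "spin": 0}, {"dx": 0, "dy": 0, "dz": -3, "spin": 0}, {"dx": 0, "dy": 0, "dz": -4, "spin": 0}, {"dx": 0, "dy": 0, "dz": -4.5, "spin": 0}, {"dx": 0, "dy": 0, "dz": -4.5, "spin": 0}, {"dx": 0, "dy": 0, "dz": 0, "spin": 0}], "claw": 7.5}}

```text
time: 8.3
ee_pos: [0.4786, -0.2875, 0.4006]
eef_rot: [0.788, 0.615, 0.003, 0.004]
ft_force: [0.3, -0.1, -0.6]
width: 0.0746
grip_force: 0.0
```

```bash
python3 -c "
from h import *
to(.521,.206,.26,-4.5)
"
```

```text
grasp [ 0.48   -0.2879  0.2366] az -14.1 t 8.3 F [ 0.3 -0.1 -0.6] w 0.07462663974066752 grip 0.0 j7 0.36
 spin rad -0.167 total cm before-spin [48.9  -8.03 -2.43] after-spin [49.56  0.23 -2.43] rows>= 12
```

Call:
{"method": "move_arm", "body": {"steps": [{"dx": 0, "dy": 0, "dz": -1.2, "spin": -0.084}, {"dx": 0, "dy": 0, "dz": -1.2, "spin": -0.083}, {"dx": 4.5, "dy": 0, "dz": 0, "spin": 0}, {"dx": 4.5, "dy": 0, "dz": 0, "spin": 0}, {"dx": 4.5, "dy": 0, "dz": 0, "spin": 0}, {"dx": 4.5, "dy": 0, "dz": 0, "spin": 0}, {"dx": 4.5, "dy": 0.1, "dz": 0, "spin": 0}, {"dx": 4.5, "dy": 0.1, "dz": 0, "spin": 0}, {"dx": 4.5, "dy": 0, "dz": 0, "spin": 0}, {"dx": 4.5, "dy": 0, "dz": 0, "spin": 0}, {"dx": 4.5, "dy": 0, "dz": 0, "spin": 0}, {"dx": 4.5, "dy": 0, "dz": 0, "spin": 0}]}}

```text
time: 9.5
ee_pos: [0.5149, 0.1639, 0.4186]
eef_rot: [0.734, 0.679, 0.0, 0.0]
ft_force: [0.3, 0.2, 0.4]
width: 0.0748
grip_force: 0.0
```

Call:
{"method": "move_arm", "body": {"steps": [{"dx": 3, "dy": 0, "dz": 0, "spin": 0}, {"dx": 1.5, "dy": 0, "dz": 0, "spin": 0}, {"dx": 0, "dy": 0, "dz": 0, "spin": 0}, {"dx": 0, "dy": 0, "dz": 0, "spin": 0}, {"dx": 0, "dy": 0, "dz": 0, "spin": 0}]}}

```text
time: 10.0
ee_pos: [0.519, 0.205, 0.4184]
eef_rot: [0.735, 0.678, 0.0, 0.0]
ft_force: [-0.6, 0.8, -0.1]
width: 0.0749
grip_force: 0.0
```

Run:
```python
from h import *
to(.525,.206,.115,-4.5)
T=grab('top');S=grab('side'); np.savez("top1.npz",**T);np.savez("side1.npz",**S)
f=lambda c,x0,y0,x1,y1,k:cv2.resize(c["img"][y0:y1,x0:x1],None,fx=k,fy=k,interpolation=2)
a=f(T,300,170,480,270,4.4); b=f(S,225,130,425,230,3.96)
h=min(a.shape[1],b.shape[1]); im=np.vstack([a[:,:h],b[:,:h]])[:600]
cv2.imwrite("pics/d.png",im[:,:,::-1]); print(im.shape,a.shape)
im=np.hstack([f(T,150,130,270,270,3.2),f(S,215,180,345,380,2.24)[:448]]); cv2.imwrite("pics/e.png",im[:,:,::-1]); print(im.shape)
```

```text
grasp [0.5191 0.205  0.2544] az -4.6 t 10.0 F [-0.6  0.8 -0.1] w 0.07490637733480522 grip 0.0 j7 -0.48
 spin rad -0.002 total cm before-spin [ 0.15  0.57 13.94] after-spin [ 0.15  0.57 13.94] rows>= 4
(600, 792, 3) (440, 792, 3)
(448, 675, 3)
```

View pics/d.png

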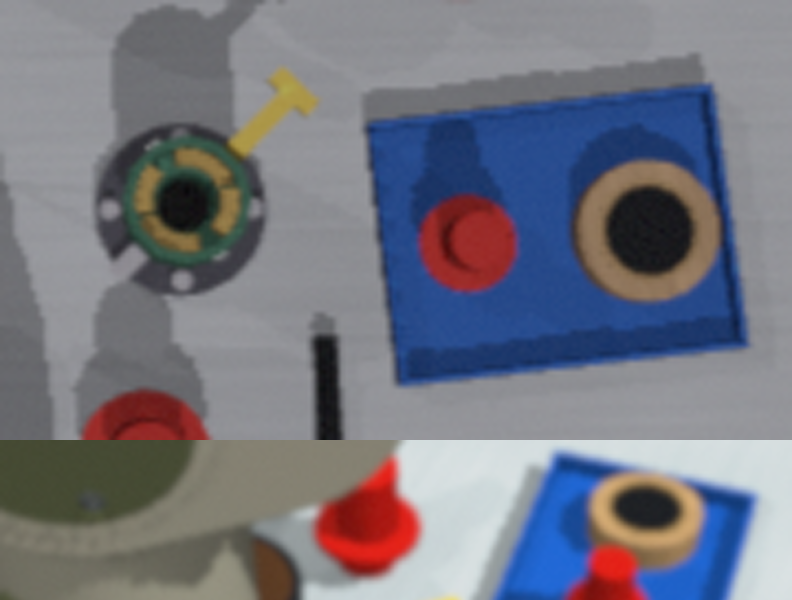

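View pics/e.png

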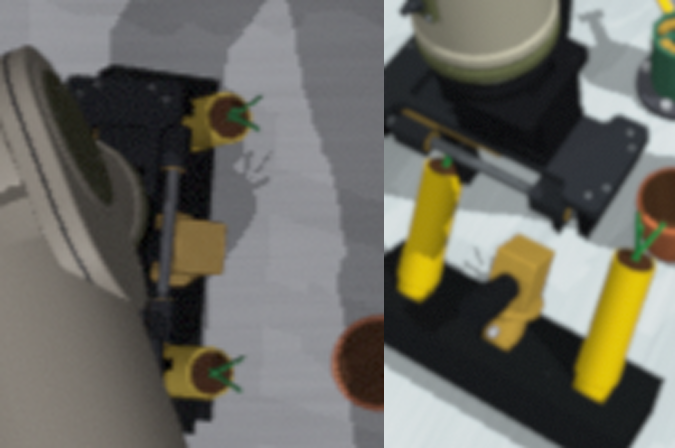

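The top crop shows the cap standing in the tray's free half at (467,240). The valve is open with its mouth at crop (185,201), the slots are at its upper left and lower right, and the pointer tip is at (293,93). In the second picture the gripper hangs over the elbow between the cones.

Run:
```python
from h import *
T=dict(np.load("top0.npz"));S=dict(np.load("side0.npz"));T1=dict(np.load("top1.npz"))
print("A",tri(T,(222.4,166.5),S,(241.5,255.2)),"B",tri(T,(216.5,246.5),S,(327.6,295.2)))
m=mask(T1,(45,60,30),(95,255,255),(320,190,365,240)); m=cv2.morphologyEx(m,cv2.MORPH_CLOSE,np.ones((3,3)))
n,l,st,_=cv2.connectedComponentsWithStats(m); i=1+st[1:,4].argmax(); pts=np.argwhere(l==i)[:,::-1]
(e,ax,an)=cv2.fitEllipse(cv2.convexHull(pts.astype(np.int32))); print("valve ell",e,ax,plane(T1,e,.095))
V=plane(T1,e,.095)
m=mask(T1,(0,0,0),(180,255,45),(330,205,355,228)); print("bore",cen(m), plane(T1,cen(m)[0],.06))
m=mask(T1,(18,110,100),(35,255,255),(350,180,378,208)); c,s=cen(m); P=plane(T1,c,.089); ys,xs=np.nonzero(m)
Q=np.array([plane(T1,p,.089)[:2] for p in zip(xs,ys)]); v=np.linalg.svd(Q-Q.mean(0))[2][0]
print("ptr",P,s,"az by centroid",np.degrees(np.arctan2(*(P-V)[[1,0]])),"pca",np.degrees(np.arctan2(v[1],v[0])))
```

```text
A (array([0.62045028, 0.16552881, 0.15118559]), np.float64(0.0027155321248242396)) B (array([0.42789672, 0.17782265, 0.15722667]), np.float64(0.0003175591635460192))
valve ell (341.9046630859375, 215.37353515625) (28.511850357055664, 29.427165985107422) [ 0.50053351 -0.12246714  0.095     ]
bore (array([341.68595041, 215.94214876]), array([336, 210,  13,  13, 121], dtype=int32)) [ 0.50148488 -0.12358216  0.06      ]
ptr [ 0.55143341 -0.17376733  0.089     ] [352 186  20  20 111] az by centroid -45.22441558038235 pca 134.10832408317424
```

Call:
{"method": "move_arm", "body": {"steps": [{"dx": 0.35, "dy": 0.52, "dz": 0, "spin": 0}, {"dx": 0, "dy": 0, "dz": 3, "spin": 0}, {"dx": 0, "dy": 0, "dz": 3, "spin": 0}, {"dx": 0, "dy": 0, "dz": 3, "spin": 0}, {"dx": 0, "dy": 0, "dz": 2.2, "spin": 0}, {"dx": 0, "dy": 0, "dz": 1.2, "spin": 0}, {"dx": 0, "dy": 0, "dz": 0.7, "spin": 0}, {"dx": 0, "dy": 0, "dz": 0, "spin": 0}, {"dx": 0, "dy": 0, "dz": 0, "spin": 0}, {"dx": 0, "dy": 0, "dz": 0, "spin": 0}]}}

```text
time: 11.1
ee_pos: [0.5245, 0.2105, 0.2882]
eef_rot: [0.734, 0.679, 0.001, 0.0]
ft_force: [0.5, 0.0, -0.3]
width: 0.0748
grip_force: 0.0
```

```bash
python3 -c "
from h import *
to(.5245,.208,.123,-4.5)
c=grab('side');cv2.imwrite('pics/f.png',cv2.resize(c['img'][200:370,200:380],None,fx=3.3,fy=3.3,interpolation=2)[:,:,::-1])"
```

```text
grasp [0.5247 0.2107 0.1242] az -4.5 t 11.1 F [ 0.5  0.  -0.3] w 0.07480301520761762 grip 0.0 j7 -0.44
 spin rad 0.001 total cm before-spin [-0.27 -0.    0.12] after-spin [-0.27 -0.    0.12] rows>= 1
```

View pics/f.png

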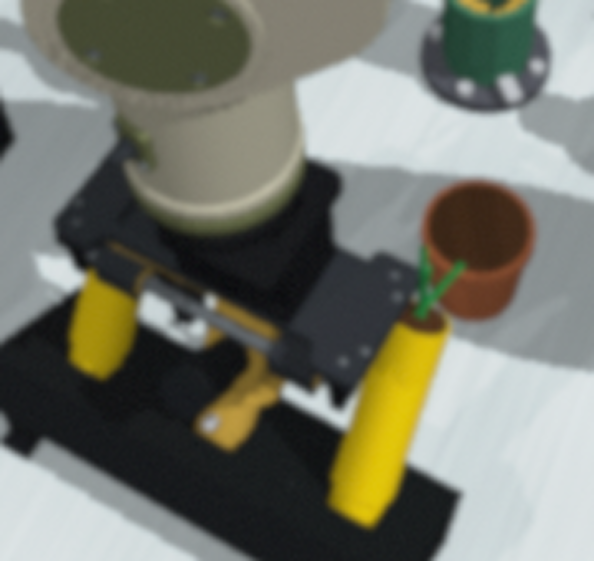

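The gripper straddles the elbow block without touching the cones; its body passes in front of the cone at crop (420,320). Next I close the fingers.

Call:
{"method": "move_arm", "body": {"steps": [{"dx": -0.2, "dy": 0, "dz": 0.1, "spin": 0}, {"dx": 0, "dy": 0, "dz": 0, "spin": 0}, {"dx": 0, "dy": 0, "dz": 0, "spin": 0}, {"dx": 0, "dy": 0, "dz": 0, "spin": 0}, {"dx": 0, "dy": 0, "dz": 0, "spin": 0}, {"dx": 0, "dy": 0, "dz": 0, "spin": 0}, {"dx": 0, "dy": 0, "dz": 0, "spin": 0}, {"dx": 0, "dy": 0, "dz": 0, "spin": 0}], "claw": 3, "squeeze": 40}}

```text
time: 11.95
ee_pos: [0.524, 0.2084, 0.2861]
eef_rot: [0.734, 0.679, 0.0, 0.0]
ft_force: [1.8, 0.2, 0.2]
width: 0.0397
grip_force: 39.4
```

Call:
{"method": "move_arm", "body": {"steps": [{"dx": -0.18, "dy": 0, "dz": -0.24, "spin": 0}, {"dx": -0.24, "dy": 0, "dz": -0.32, "spin": 0}, {"dx": -0.24, "dy": 0, "dz": -0.32, "spin": 0}, {"dx": -0.24, "dy": 0, "dz": -0.32, "spin": 0}, {"dx": -0.18, "dy": 0, "dz": -0.24, "spin": 0}, {"dx": 0, "dy": 0, "dz": 0, "spin": 0}, {"dx": 0, "dy": 0, "dz": 0, "spin": 0}]}}

```text
time: 12.65
ee_pos: [0.5232, 0.1975, 0.3006]
eef_rot: [0.734, 0.679, 0.0, 0.0]
ft_force: [0.1, 0.9, -1.2]
width: 0.0401
grip_force: 39.3
```

```bash
python3 -c "
from h import *
to(.5245,.208,.123,-4.5);s=telemetry.read_state();print(s['torque'])"
```

```text
grasp [0.5232 0.1975 0.1366] az -4.5 t 12.65 F [ 0.1  0.9 -1.2] w 0.04008463186358771 grip 39.335358672760776 j7 -0.43
 spin rad 0.0 total cm before-spin [1.06 0.05 1.36] after-spin [1.06 0.05 1.36] rows>= 1
[ 0.06561368 -0.0118165  -0.00705069]
```

Call:
{"method": "move_arm", "body": {"steps": [{"dx": 0.52, "dy": 0, "dz": -0.4, "spin": 0}, {"dx": 0.52, "dy": 0, "dz": -0.4, "spin": 0}, {"dx": 0.58, "dy": 0, "dz": -0.32, "spin": 0}, {"dx": 0.58, "dy": 0, "dz": -0.32, "spin": 0}, {"dx": 0, "dy": 0, "dz": 0, "spin": 0}], "squeeze": 25}}

```text
time: 13.15
ee_pos: [0.5251, 0.2205, 0.3156]
eef_rot: [0.734, 0.679, 0.001, 0.0]
ft_force: [2.3, -3.0, -1.0]
width: 0.0402
grip_force: 25.0
```

```bash
python3 -c "
from h import *
to(.5245,.208,.123,-4.5);s=telemetry.read_state();print(s['torque'])
c=grab('side');cv2.imwrite('pics/g.png',cv2.resize(c['img'][200:370,200:380],None,fx=3.3,fy=3.3,interpolation=2)[:,:,::-1])"
```

```text
grasp [0.5253 0.2206 0.1516] az -4.4 t 13.15 F [ 2.3 -3.  -1. ] w 0.04021748737987203 grip 24.977728268131614 j7 -0.46
 spin rad 0.002 total cm before-spin [-1.27  0.01  2.86] after-spin [-1.27  0.01  2.86] rows>= 1
[-0.70978266 -0.69381898 -0.09303732]
```

View pics/g.png

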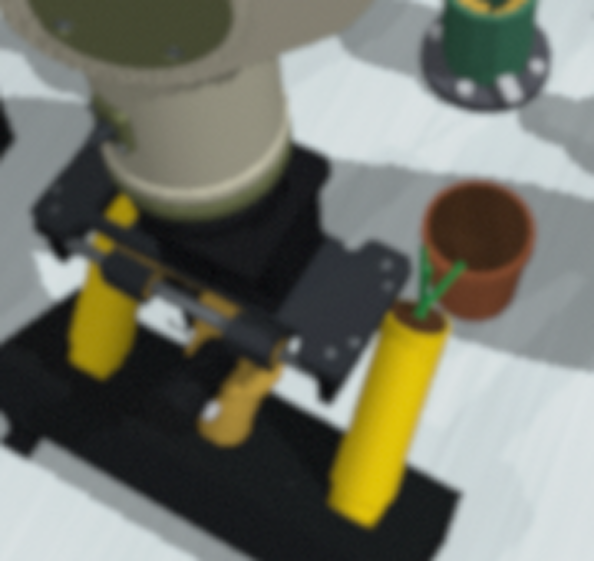

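The foot is still hooked in the seat and the elbow has turned clearly more upright: the neck runs from crop (235,400) up to (250,360). I continue the arc, and from here I rely on numbers alone because the picture views are used up.

Call:
{"method": "move_arm", "body": {"steps": [{"dx": 0.65, "dy": 0, "dz": -0.25, "spin": 0}, {"dx": 0.65, "dy": 0, "dz": -0.25, "spin": 0}, {"dx": 0.68, "dy": 0, "dz": -0.14, "spin": 0}, {"dx": 0.68, "dy": 0, "dz": -0.12, "spin": 0}, {"dx": 0, "dy": 0, "dz": 0, "spin": 0}]}}

```text
time: 13.7
ee_pos: [0.5266, 0.2475, 0.3224]
eef_rot: [0.734, 0.68, 0.0, -0.0]
ft_force: [-0.1, -1.2, -1.5]
width: 0.0397
grip_force: 25.0
```

Run:
```python
from h import *
to(.5245,.208,.123,-4.5);s=telemetry.read_state();print(s['torque'])
S=grab('side');np.savez('side2.npz',**S)
h=cv2.cvtColor(S['img'],cv2.COLOR_RGB2HSV)
# brass neck region + pins: print colour stats around
g=s['ee_pos']-[0,0,.164]
print("grasp px",proj(S,g).round(1))
m=mask(S,(12,90,60),(22,230,255),(240,270,310,345)); n,l,st,c=cv2.connectedComponentsWithStats(m); print([(st[i].tolist(),c[i].round(1).tolist()) for i in range(1,n) if st[i,4]>15])
ys=np.arange(285,345,3)
for y in ys:
    xs=np.nonzero(m[y])[0]
    if len(xs): print(y,xs.min(),xs.max())
for th in (0,10,20):
    a=np.radians(th);hi=np.array([.079,.997,0]);z=np.array([0,0,np.cos(a)])-hi*np.sin(a);x=hi*np.cos(a)+np.array([0,0,np.sin(a)])
    f=lambda u,w:proj(S,g+(u-.009)*x+(w-.009)*z).round(1)
    print(th,"foot",f(0,-.093),"pin",f(.027,-.057),"neck",f(0,-.04),"flange",f(0,-.032))
```

```text
grasp [0.5265 0.2476 0.1584] az -4.4 t 13.7 F [-0.1 -1.2 -1.5] w 0.03974679701808138 grip 24.991478998563252 j7 -0.5
 spin rad 0.002 total cm before-spin [-3.97  0.1   3.54] after-spin [-3.97  0.11  3.54] rows>= 2
[-0.42988325 -0.1032379  -0.08720025]
grasp px [262.4 306.2]
[([251, 300, 12, 8, 52], [256.9, 303.2]), ([251, 309, 6, 7, 28], [252.7, 312.0]), ([261, 314, 21, 22, 213], [270.9, 325.8])]
300 252 256
303 253 261
306 258 262
309 251 252
312 251 256
315 251 281
318 273 280
321 273 275
324 262 278
327 262 277
330 264 276
333 264 274
0 foot [270.4 325. ] pin [260.9 329.2] neck [267.8 313.8] flange [267.4 312. ]
10 foot [265.5 332.5] pin [257.3 333.3] neck [265.4 317.7] flange [265.3 315.3]
20 foot [260.4 339.5] pin [253.8 336.7] neck [262.8 321.3] flange [263.2 318.4]
```

Run:
```python
from h import *
S=dict(np.load('side2.npz'));g=np.array([.5265,.2476,.1584])
m=mask(S,(0,0,110),(180,70,255),(245,312,285,345)); n,l,st,c=cv2.connectedComponentsWithStats(m); print([(st[i].tolist(),c[i].round(1).tolist()) for i in range(1,n) if st[i,4]>5])
for th in (0,5,10,15,20):
    a=np.radians(th);hi=np.array([.079,.997,0]);z=np.array([0,0,np.cos(a)])-hi*np.sin(a);x=hi*np.cos(a)+np.array([0,0,np.sin(a)])
    for (u0,w0) in ((9,9),(6,5)):
        f=lambda u,w:proj(S,g+(u-u0/1000)*x+(w-w0/1000)*z).round(1)
        print(th,u0,"pin",f(.027,-.057),"outlet",f(.075,-.011),"foot lo corner",f(-.016,-.093),"flange ends",f(.029,-.035),f(-.029,-.035))
```

```text
[([261, 328, 3, 4, 11], [261.9, 329.6])]
0 9 pin [260.9 329.2] outlet [242.6 341.8] foot lo corner [274.7 318.5] flange ends [259.  325.4] [275.8 300.5]
0 6 pin [259.8 329.7] outlet [241.3 342.4] foot lo corner [273.8 318.9] flange ends [257.8 325.9] [274.8 300.8]
5 9 pin [259.1 331.4] outlet [241.7 341.3] foot lo corner [272.4 322.6] flange ends [257.7 326.7] [274.9 302.9]
5 6 pin [258.1 331.7] outlet [240.4 341.7] foot lo corner [271.5 322.8] flange ends [256.7 327. ] [273.9 303. ]
10 9 pin [257.3 333.4] outlet [240.8 340.5] foot lo corner [270.  326.5] flange ends [256.5 327.8] [273.8 305.3]
10 6 pin [256.4 333.4] outlet [239.7 340.6] foot lo corner [269.2 326.6] flange ends [255.5 327.9] [273.  305.2]
15 9 pin [255.6 335.2] outlet [240.1 339.4] foot lo corner [267.5 330.4] flange ends [255.3 328.8] [272.7 307.7]
15 6 pin [254.7 335. ] outlet [239.1 339.3] foot lo corner [266.7 330.2] flange ends [254.4 328.7] [271.9 307.4]
20 9 pin [253.8 336.8] outlet [239.6 338. ] foot lo corner [264.9 334.1] flange ends [254.1 329.7] [271.4 310.1]
20 6 pin [253.1 336.5] outlet [238.7 337.7] foot lo corner [264.3 333.8] flange ends [253.3 329.3] [270.8 309.6]
```

Call:
{"method": "move_arm", "body": {"steps": [{"dx": 0, "dy": 0, "dz": -1, "spin": 0}, {"dx": 0, "dy": 0, "dz": -2, "spin": 0}, {"dx": 0, "dy": 0, "dz": -2, "spin": 0}, {"dx": 0, "dy": 0, "dz": -2, "spin": 0}, {"dx": 0, "dy": 0, "dz": 0, "spin": 0}, {"dx": 0, "dy": 0, "dz": 0, "spin": 0}], "squeeze": 40}}

```text
time: 14.35
ee_pos: [0.5267, 0.2462, 0.3923]
eef_rot: [0.734, 0.679, 0.0, -0.0]
ft_force: [0.1, 0.2, -3.5]
width: 0.0396
grip_force: 40.0
```

Run:
```python
from h import *
to(.53,.07,.22,-4.5)
```

```text
grasp [0.5267 0.2463 0.2283] az -4.5 t 14.35 F [ 0.1  0.2 -3.5] w 0.03963039772359371 grip 39.988220552913845 j7 -0.52
 spin rad 0.001 total cm before-spin [-17.55   1.7    0.82] after-spin [-17.55   1.72   0.82] rows>= 4
```

Call:
{"method": "move_arm", "body": {"steps": [{"dx": -2, "dy": 0.24, "dz": 0, "spin": 0}, {"dx": -3, "dy": 0.25, "dz": 0, "spin": 0}, {"dx": -3, "dy": 0.25, "dz": 0, "spin": 0}, {"dx": -3, "dy": 0.25, "dz": 0, "spin": 0}, {"dx": -3, "dy": 0.25, "dz": 0, "spin": 0}, {"dx": -2.5, "dy": 0.25, "dz": 0, "spin": 0}, {"dx": -1, "dy": 0.2, "dz": 0, "spin": 0}, {"dx": 0, "dy": 0, "dz": 0, "spin": 0}]}}

```text
time: 15.15
ee_pos: [0.53, 0.0686, 0.3917]
eef_rot: [0.735, 0.678, -0.0, -0.0]
ft_force: [-0.3, 0.2, -3.1]
width: 0.0395
grip_force: 40.0
```

Call:
{"method": "move_arm", "body": {"steps": [{"dx": 0, "dy": 0, "dz": 2, "spin": 0}, {"dx": 0, "dy": 0, "dz": 3, "spin": 0}, {"dx": 0, "dy": 0, "dz": 3, "spin": 0}, {"dx": 0, "dy": 0, "dz": 2, "spin": 0}, {"dx": 0, "dy": 0, "dz": 0.9, "spin": 0}, {"dx": 0, "dy": 0, "dz": 0, "spin": 0}, {"dx": 0, "dy": 0, "dz": 0, "spin": 0}]}}

```text
time: 15.85
ee_pos: [0.5305, 0.0708, 0.2842]
eef_rot: [0.734, 0.679, 0.0, 0.0]
ft_force: [0.0, 0.4, -2.8]
width: 0.0399
grip_force: 40.0
```

Run:
```python
from h import *
to(.53,.07,.105,-4.5)
```

```text
grasp [0.5306 0.0709 0.1202] az -4.4 t 15.85 F [ 0.   0.4 -2.8] w 0.03988943735955589 grip 39.98838691972196 j7 -0.19
 spin rad 0.001 total cm before-spin [-0.1  -0.06  1.52] after-spin [-0.1  -0.06  1.52] rows>= 1
```

Now down slowly to touch the bench.

Call:
{"method": "move_arm", "body": {"steps": [{"dx": 0, "dy": 0, "dz": 0.5, "spin": 0}, {"dx": 0, "dy": 0, "dz": 0.4, "spin": 0}, {"dx": 0, "dy": 0, "dz": 0.3, "spin": 0}, {"dx": 0, "dy": 0, "dz": 0, "spin": 0}]}}

```text
time: 16.25
ee_pos: [0.53, 0.0703, 0.2711]
eef_rot: [0.734, 0.679, -0.0, -0.0]
ft_force: [-0.1, -0.6, -3.6]
width: 0.0396
grip_force: 40.0
```

Call:
{"method": "move_arm", "body": {"steps": [{"dx": 0, "dy": 0, "dz": 0.2, "spin": 0}, {"dx": 0, "dy": 0, "dz": 0.2, "spin": 0}, {"dx": 0, "dy": 0, "dz": 0, "spin": 0}], "squeeze": 20}}

```text
time: 16.55
ee_pos: [0.53, 0.0703, 0.2672]
eef_rot: [0.734, 0.679, -0.0, -0.0]
ft_force: [0.8, -0.8, -2.4]
width: 0.04
grip_force: 20.0
```

Call:
{"method": "move_arm", "body": {"steps": [{"dx": 0, "dy": 0, "dz": 0.15, "spin": 0}, {"dx": 0, "dy": 0, "dz": 0.15, "spin": 0}, {"dx": 0, "dy": 0, "dz": 0, "spin": 0}], "squeeze": 12}}

```text
time: 16.85
ee_pos: [0.5304, 0.0704, 0.2649]
eef_rot: [0.734, 0.679, 0.0, 0.0]
ft_force: [-0.9, 0.3, 1.9]
width: 0.0397
grip_force: 12.0
```

Call:
{"method": "move_arm", "body": {"steps": [{"dx": 0, "dy": 0, "dz": 0.15, "spin": 0}, {"dx": 0, "dy": 0, "dz": 0.15, "spin": 0}, {"dx": 0, "dy": 0, "dz": 0, "spin": 0}]}}

```text
time: 17.15
ee_pos: [0.5311, 0.0711, 0.2634]
eef_rot: [0.734, 0.679, 0.002, 0.0]
ft_force: [-2.3, 1.5, 14.5]
width: 0.0401
grip_force: 12.0
```

Call:
{"method": "move_arm", "body": {"steps": [{"dx": 0, "dy": 0, "dz": 0.1, "spin": 0}, {"dx": 0, "dy": 0, "dz": 0, "spin": 0}, {"dx": 0, "dy": 0, "dz": 0, "spin": 0}], "squeeze": 4}}

```text
time: 17.45
ee_pos: [0.5306, 0.0707, 0.2614]
eef_rot: [0.734, 0.679, 0.001, 0.0]
ft_force: [-0.9, 1.3, 5.2]
width: 0.0401
grip_force: 4.0
```

Call:
{"method": "move_arm", "body": {"steps": [{"dx": 0, "dy": 0, "dz": -0.2, "spin": 0}, {"dx": 0, "dy": 0, "dz": 0, "spin": 0}, {"dx": 0, "dy": 0, "dz": 0, "spin": 0}, {"dx": 0, "dy": 0, "dz": 0, "spin": 0}], "claw": 5.5}}

```text
time: 17.85
ee_pos: [0.5301, 0.0702, 0.2623]
eef_rot: [0.734, 0.679, -0.0, -0.0]
ft_force: [-0.5, 0.8, -0.3]
width: 0.0541
grip_force: 0.0
```

Run:
```python
from h import *
to(.53,.07,.105,-4.5)
S=grab('side');T=grab('top');np.savez('side3.npz',**S);np.savez('top3.npz',**T)
g=np.array([.531,.071,.0994]);hi=np.array([.079,.997,0])
for nm,c in (("S",S),("T",T)):
    p=proj(c,g).astype(int);print(nm,"grasp px",p); roi=(p[0]-45,p[1]-40,p[0]+45,p[1]+45)
    m=mask(c,(12,90,60),(24,235,255),roi); n,l,st,ce=cv2.connectedComponentsWithStats(m); print("brass",[(st[i].tolist(),ce[i].round(1).tolist()) for i in range(1,n) if st[i,4]>12])
    m=mask(c,(0,0,0),(180,255,45),roi); n,l,st,ce=cv2.connectedComponentsWithStats(m); print("black",[(st[i].tolist(),ce[i].round(1).tolist()) for i in range(1,n) if st[i,4]>30])
    for u0 in (9,3):
        f=lambda u,w:proj(c,g+np.array([0,0,w/1000])+(u-u0)/1000*hi).round(1)
        print(u0,"outlet",f(75,-17),"pin+",f(27,-63),"foot",f(0,-99),"flange +-",f(29,-38),f(-29,-38))
```

```text
grasp [0.5301 0.0702 0.0983] az -4.5 t 17.85 F [-0.5  0.8 -0.3] w 0.05406716241065006 grip 0.0 j7 -0.17
 spin rad 0.0 total cm before-spin [-0.02 -0.   -0.67] after-spin [-0.02 -0.   -0.67] rows>= 1
S grasp px [303 249]
brass [([274, 226, 21, 13, 62], [282.8, 230.9]), ([284, 249, 28, 30, 542], [298.3, 264.0]), ([320, 252, 5, 6, 14], [321.5, 254.2]), ([328, 257, 20, 35, 350], [339.7, 270.9])]
black [([258, 209, 90, 58, 2162], [310.2, 229.8]), ([271, 230, 11, 10, 69], [275.7, 233.8]), ([279, 271, 18, 23, 169], [286.9, 282.9])]
9 outlet [288.1 276.3] pin+ [300.3 270.2] foot [306.6 269.3] flange +- [299.5 265.1] [312.3 246.1]
3 outlet [286.6 278.5] pin+ [299.  272.2] foot [305.4 271.3] flange +- [298.1 267.2] [311. 248.]
T grasp px [264 204]
brass []
black [([271, 164, 9, 37, 184], [274.7, 177.4])]
9 outlet [238.6 203.3] pin+ [259.6 206.1] foot [271.2 207.9] flange +- [257.7 205.2] [280.3 206.6]
3 outlet [236.2 203.2] pin+ [257.3 206. ] foot [268.9 207.8] flange +- [255.4 205.1] [278.  206.5]
```

Call:
{"method": "move_arm", "body": {"steps": [{"dx": 0, "dy": 0, "dz": -1, "spin": 0}, {"dx": 0, "dy": 0, "dz": -3, "spin": 0}, {"dx": -2, "dy": 0, "dz": -4, "spin": 0}, {"dx": -4, "dy": 0, "dz": -3, "spin": 0}, {"dx": -4.5, "dy": 0, "dz": 0, "spin": 0}, {"dx": -4.5, "dy": 0, "dz": 0, "spin": 0}, {"dx": -4.5, "dy": 0, "dz": 0, "spin": 0}, {"dx": 0, "dy": 0, "dz": 0, "spin": 0}]}}

```text
time: 18.75
ee_pos: [0.5134, -0.1308, 0.3737]
eef_rot: [0.737, 0.676, -0.0, 0.001]
ft_force: [-0.2, -0.4, -0.0]
width: 0.055
grip_force: 0.0
```

```bash
cat > m.py <<'E'
from h import *
S=grab('side');T=grab('top');np.savez('side4.npz',**S);np.savez('top4.npz',**T)
e=np.array([.531,.062,.093]);hi=np.array([.079,.997,0]);yv=np.array([.997,-.079,0])
for nm,c in (("S",S),("T",T)):
    p=proj(c,e).astype(int); roi=(p[0]-40,p[1]-30,p[0]+40,p[1]+45)
    m1=mask(c,(12,90,50),(24,235,255),roi); n,l,st,ce=cv2.connectedComponentsWithStats(m1); print(nm,"brass",[(st[i].tolist(),ce[i].round(1).tolist()) for i in range(1,n) if st[i,4]>12])
    m=mask(c,(0,0,0),(180,255,50),roi); n,l,st,ce=cv2.connectedComponentsWithStats(m); print("black",[(st[i].tolist(),ce[i].round(1).tolist()) for i in range(1,n) if st[i,4]>30])
    f=lambda u,v,w:proj(c,e+np.array([0,0,w/1000])+u/1000*hi+v/1000*yv).round(1).tolist()
    print("pred outlet",f(75,0,-11),"topface",[f(a,b,19) for a,b in ((20,20),(20,-20),(-20,-20),(-20,20),(0,0))],"foot",f(0,0,-93))
    w=m1>0
    for r in range(roi[1],roi[3],3):
        x=np.nonzero(w[r])[0]; b=np.nonzero(m[r])[0]
        if len(x) or len(b): print(r,"brass",(x.min(),x.max()) if len(x) else "-","black",(b.min(),b.max()) if len(b) else "-")
E
python3 m.py
```

```text
S brass [([328, 257, 17, 35, 315], [337.7, 270.6]), ([265, 261, 27, 24, 375], [276.2, 270.7])]
black []
pred outlet [287.8, 276.3] topface [[292.5, 245.7], [308.5, 253.3], [317.7, 239.7], [301.9, 232.5], [305.1, 242.7]] foot [306.4, 269.3]
259 brass (np.int64(337), np.int64(344)) black -
262 brass (np.int64(282), np.int64(344)) black -
265 brass (np.int64(269), np.int64(344)) black -
268 brass (np.int64(265), np.int64(344)) black -
271 brass (np.int64(265), np.int64(344)) black -
274 brass (np.int64(265), np.int64(344)) black -
277 brass (np.int64(265), np.int64(344)) black -
280 brass (np.int64(265), np.int64(344)) black -
283 brass (np.int64(265), np.int64(340)) black -
286 brass (np.int64(337), np.int64(337)) black -
289 brass (np.int64(334), np.int64(335)) black -
T brass [([229, 174, 35, 25, 428], [247.7, 183.8])]
black [([227, 178, 10, 16, 94], [230.2, 184.9]), ([266, 231, 15, 18, 208], [272.0, 239.7])]
pred outlet [238.6, 203.1] topface [[259.6, 195.3], [258.4, 211.4], [274.7, 212.4], [275.8, 196.3], [267.1, 203.8]] foot [271.2, 207.6]
174 brass (np.int64(229), np.int64(253)) 
[... 283 characters left out ...]
4(234))
189 brass (np.int64(246), np.int64(261)) black (np.int64(227), np.int64(231))
192 brass (np.int64(249), np.int64(263)) black (np.int64(227), np.int64(229))
195 brass (np.int64(253), np.int64(262)) black -
198 brass (np.int64(256), np.int64(258)) black -
231 brass (np.int64(271), np.int64(271)) black (np.int64(267), np.int64(271))
234 brass (np.int64(262), np.int64(274)) black (np.int64(266), np.int64(276))
237 brass (np.int64(265), np.int64(265)) black (np.int64(266), np.int64(278))
240 brass - black (np.int64(266), np.int64(280))
243 brass (np.int64(266), np.int64(266)) black (np.int64(267), np.int64(279))
246 brass (np.int64(260), np.int64(280)) black (np.int64(267), np.int64(275))
```

The elbow toppled when I let go and now lies on the bench farther to +y. The search window cut it off, so I re-measure with a larger one.

```bash
cat > m2.py <<'E'
from h import *
import sys
S=dict(np.load('side4.npz'));T=dict(np.load('top4.npz'))
def blobs(c,roi,tag):
    for nm,lo,hi in (("brass",(12,90,50),(24,235,255)),("black",(0,0,0),(180,255,50)),("steel",(0,0,120),(180,40,255))):
        if nm=="steel": continue
        m=mask(c,lo,hi,roi); cs=[k for k in cv2.findContours(m,0,1)[0] if cv2.contourArea(k)>25]
        for k in cs:
            print(tag,nm,"area",cv2.contourArea(k),"bbox",cv2.boundingRect(k),"poly",cv2.approxPolyDP(k,1.5,True)[:,0].tolist())
blobs(T,(195,150,275,215),"T"); blobs(S,(225,235,325,320),"S")
print(proj(T,(.57,.1,.03)),proj(S,(.57,.1,.03)))
E
python3 m2.py
```

```text
T brass area 934.0 bbox (195, 159, 69, 40) poly [[195, 167], [195, 177], [207, 178], [227, 172], [239, 187], [244, 186], [256, 198], [260, 197], [263, 193], [252, 178], [253, 173], [249, 172], [237, 161], [229, 167], [226, 165], [231, 169], [230, 172], [221, 168], [221, 163], [219, 165], [220, 168], [223, 168], [224, 171], [219, 172], [217, 170], [216, 163], [219, 163], [220, 160], [225, 162], [222, 159], [205, 162]]
T black area 158.0 bbox (218, 178, 19, 19) poly [[231, 178], [218, 189], [223, 196], [236, 184]]
T black area 700.0 bbox (195, 177, 22, 38) poly [[216, 177], [206, 179], [195, 178], [195, 214], [213, 214]]
T black area 168.5 bbox (195, 152, 23, 15) poly [[195, 166], [199, 163], [215, 159], [217, 155], [195, 152]]
S brass area 36.5 bbox (317, 292, 8, 8) poly [[319, 292], [317, 296], [324, 299], [324, 292]]
S brass area 717.5 bbox (243, 261, 49, 30) poly [[290, 265], [285, 261], [264, 266], [262, 263], [250, 268], [248, 266], [249, 263], [243, 287], [248, 290], [260, 283], [268, 284], [271, 279], [291, 270]]
S brass area 64.0 bbox (233, 251, 19, 10) poly [[233, 252], [233, 255], [241, 258], [249, 257], [250, 260], [251, 256], [247, 253], [241, 255], [239, 252]]
S black area 727.0 bbox (225, 284, 56, 36) poly [[280, 319], [265, 310], [268, 304], [262, 284], [254, 287], [257, 298], [256, 305], [242, 300], [240, 307], [233, 315], [225, 314], [225, 319]]
[255.56560829 192.14557064] [283.66944475 269.55674577]
```

In the top view the elbow lies on its side. Its foot end is at (260,196), the block's end at (232,167) and the outlet's end at (220,192), so the outlet and main axis are both level and the elbow's y points up. I triangulate these to get its pose.

Run:
```python
from h import *
S=dict(np.load('side4.npz'));T=dict(np.load('top4.npz'))
F,e1=tri(T,(260.5,196),S,(290.5,267));B,e2=tri(T,(231.5,166.5),S,(245.5,276));print("foot",F,e1,"blocktop",B,e2)
for n,p in (("blk c1",(237,161)),("blk c2",(226,171.5)),("out end",(220.5,192.5)),("out base",(233.5,181)),("foot",(260.5,196))):
    print(n,plane(T,p,.025)[:2].round(4),plane(T,p,.045)[:2].round(4))
f=plane(T,(260.5,196),.022);b=plane(T,(231.5,166.5),.025);o=plane(T,(220.5,192.5),.02);ob=plane(T,(233.5,181),.02)
print("len z",np.linalg.norm(b-f),"az",np.degrees(np.arctan2(*(b-f)[[1,0]])),"x len",np.linalg.norm(o-ob),"az",np.degrees(np.arctan2(*(o-ob)[[1,0]])))
```

```text
foot [0.55936394 0.08708802 0.02916234] 0.0006797938792584077 blocktop [0.63478512 0.15942094 0.04860758] 0.002714806671615372
blk c1 [0.6545 0.1493] [0.6509 0.1462]
blk c2 [0.6269 0.1785] [0.6237 0.1749]
out end [0.5712 0.193 ] [0.5688 0.1893]
out base [0.6012 0.1587] [0.5984 0.1555]
foot [0.5601 0.0877] [0.558  0.0855]
len z 0.10999036290677486 az 43.656890728686996 x len 0.04575312380484183 az 131.168450377
```

Run:
```python
from h import *
S=dict(np.load('side0.npz'));T=dict(np.load('top0.npz'))
capT,_=cen(mask(T,(55,90,40),(85,255,255),(275,120,305,145)));capS,_=cen(mask(S,(55,90,40),(85,255,255),(235,165,265,190)))
print("bottle cap",capT,capS,tri(T,capT,S,capS))
print("clay",plane(T,(268.8,243),.075),"blackpot",plane(T,(346,138),.1))
to(.570,.097,.12,-47.5)
```

```text
bottle cap [288.         132.22580645] [250.50967742 177.38709677] (array([0.69039491, 0.00406425, 0.19292396]), np.float64(0.00046570212011244914))
clay [0.43530661 0.06215867 0.075     ] blackpot [ 0.69522826 -0.13665564  0.1       ]
grasp [ 0.5148 -0.1251  0.209 ] az -4.6 t 18.85 F [-0.   0.8  0.7] w 0.055043033352004216 grip 0.0 j7 0.16
 spin rad 0.748 total cm before-spin [22.58  3.71  8.91] after-spin [ 19.07 -12.64   8.91] rows>= 6
```

Call:
{"method": "move_arm", "body": {"steps": [{"dx": 0, "dy": 0, "dz": 0, "spin": 0.13}, {"dx": 0, "dy": 0, "dz": 0, "spin": 0.13}, {"dx": 0, "dy": 0, "dz": 0, "spin": 0.13}, {"dx": 0, "dy": 0, "dz": 0, "spin": 0.13}, {"dx": 0, "dy": 0, "dz": 0, "spin": 0.13}, {"dx": 0, "dy": 0, "dz": 0, "spin": 0.1}, {"dx": 3.2, "dy": -2.1, "dz": 0, "spin": 0}, {"dx": 3.2, "dy": -2.1, "dz": 0, "spin": 0}, {"dx": 3.2, "dy": -2.1, "dz": 0, "spin": 0}, {"dx": 3.2, "dy": -2.1, "dz": 0, "spin": 0}, {"dx": 3.2, "dy": -2.1, "dz": 0, "spin": 0}, {"dx": 3.2, "dy": -2.1, "dz": 0, "spin": 0}], "claw": 6}}

```text
time: 20.05
ee_pos: [0.5709, 0.1021, 0.3727]
eef_rot: [0.931, 0.364, 0.0, -0.0]
ft_force: [1.4, -0.8, 0.3]
width: 0.0603
grip_force: 0.0
```

Call:
{"method": "move_arm", "body": {"steps": [{"dx": 0, "dy": 0, "dz": 0, "spin": 0}, {"dx": 0, "dy": 0, "dz": 0, "spin": 0}, {"dx": 0, "dy": 0, "dz": 0, "spin": 0}]}}

```text
time: 20.35
ee_pos: [0.5709, 0.0984, 0.3726]
eef_rot: [0.932, 0.363, -0.0, 0.0]
ft_force: [0.6, -1.8, 0.1]
width: 0.0602
grip_force: 0.0
```

Run:
```python
from h import *
to(.569,.0955,.03,-47.5)
```

```text
grasp [0.5708 0.0983 0.2086] az -47.4 t 20.35 F [ 0.6 -1.8  0.1] w 0.06015450259488555 grip 0.0 j7 -0.96
 spin rad 0.001 total cm before-spin [-0.32  0.09 17.86] after-spin [-0.32  0.09 17.86] rows>= 4
```

Call:
{"method": "move_arm", "body": {"steps": [{"dx": -0.3, "dy": 0.1, "dz": 3, "spin": 0}, {"dx": 0, "dy": 0, "dz": 4, "spin": 0}, {"dx": 0, "dy": 0, "dz": 4, "spin": 0}, {"dx": 0, "dy": 0, "dz": 3, "spin": 0}, {"dx": 0, "dy": 0, "dz": 2, "spin": 0}, {"dx": 0, "dy": 0, "dz": 1, "spin": 0}, {"dx": 0, "dy": 0, "dz": 0.7, "spin": 0}, {"dx": 0, "dy": 0, "dz": 0, "spin": 0}]}}

```text
time: 21.15
ee_pos: [0.5696, 0.0954, 0.1955]
eef_rot: [0.932, 0.363, 0.0, -0.0]
ft_force: [-0.1, 0.4, -0.2]
width: 0.0601
grip_force: 0.0
```

Call:
{"method": "move_arm", "body": {"steps": [{"dx": 0, "dy": 0, "dz": 0, "spin": 0}, {"dx": 0, "dy": 0, "dz": 0, "spin": 0}, {"dx": 0, "dy": 0, "dz": 0, "spin": 0}, {"dx": 0, "dy": 0, "dz": 0, "spin": 0}, {"dx": 0, "dy": 0, "dz": 0, "spin": 0}, {"dx": 0, "dy": 0, "dz": 0, "spin": 0}], "claw": 2, "squeeze": 25}}

```text
time: 21.75
ee_pos: [0.5696, 0.0958, 0.1956]
eef_rot: [0.932, 0.363, 0.0, -0.0]
ft_force: [-0.7, -1.1, 0.6]
width: 0.0308
grip_force: 24.9
```

The foot is held (31 mm). I drag the elbow clear of the cone and bottle, so the block can be gripped next.

Call:
{"method": "move_arm", "body": {"steps": [{"dx": 0, "dy": 0, "dz": -0.6, "spin": 0}, {"dx": -1.2, "dy": 0.3, "dz": 0, "spin": 0}, {"dx": -1.9, "dy": 0.45, "dz": 0, "spin": 0}, {"dx": -1.9, "dy": 0.45, "dz": 0, "spin": 0}, {"dx": -1.9, "dy": 0.45, "dz": 0, "spin": 0}, {"dx": -1.9, "dy": 0.4, "dz": 0, "spin": 0}, {"dx": -0.9, "dy": 0.2, "dz": 0, "spin": 0}, {"dx": 0, "dy": 0, "dz": 0, "spin": -0.06}, {"dx": 0, "dy": 0, "dz": 0, "spin": -0.07}, {"dx": 0, "dy": 0, "dz": 0.6, "spin": 0}, {"dx": 0, "dy": 0, "dz": 0, "spin": 0}]}}

```text
time: 22.85
ee_pos: [0.5134, 0.0132, 0.1952]
eef_rot: [0.907, 0.422, 0.0, 0.0]
ft_force: [-1.9, -1.2, 5.1]
width: 0.0311
grip_force: 25.0
```

Call:
{"method": "move_arm", "body": {"steps": [{"dx": 0, "dy": 0, "dz": 0, "spin": 0}, {"dx": 0, "dy": 0, "dz": 0, "spin": 0}, {"dx": 0, "dy": 0, "dz": 0, "spin": 0}, {"dx": 0, "dy": 0, "dz": -2, "spin": 0}, {"dx": 0, "dy": 0, "dz": -4, "spin": 0}, {"dx": 0, "dy": 0, "dz": -4, "spin": 0}, {"dx": -2, "dy": 0, "dz": -4, "spin": 0}, {"dx": -4, "dy": 0, "dz": 0, "spin": 0}, {"dx": -4, "dy": 0, "dz": 0, "spin": 0}, {"dx": -4, "dy": 0, "dz": 0, "spin": 0}, {"dx": 0, "dy": 0, "dz": 0, "spin": 0}], "claw": 7}}

```text
time: 23.95
ee_pos: [0.4208, -0.0974, 0.3354]
eef_rot: [0.908, 0.42, 0.0, -0.001]
ft_force: [0.7, 0.6, 1.0]
width: 0.0697
grip_force: 0.0
```

```bash
cat > m3.py <<'E'
from h import *
S=grab('side');T=grab('top');np.savez('side5.npz',**S);np.savez('top5.npz',**T)
def blobs(c,roi,tag):
    for nm,lo,hi in (("brass",(12,90,50),(24,235,255)),("black",(0,0,0),(180,255,50))):
        m=mask(c,lo,hi,roi)
        for k in cv2.findContours(m,0,1)[0]:
            if cv2.contourArea(k)>40: print(tag,nm,"area",cv2.contourArea(k),"poly",cv2.approxPolyDP(k,1.5,True)[:,0].tolist())
blobs(T,(220,165,305,235),"T"); blobs(S,(255,225,335,300),"S")
print("pred top: block",proj(T,(.575,.087,.03)),"foot",proj(T,(.506,.005,.02)),"side",proj(S,(.575,.087,.03)),proj(S,(.506,.005,.02)))
to(.575,.087,.15,130-180)
E
python3 m3.py
```

```text
T brass area 578.5 poly [[263, 185], [256, 194], [257, 198], [269, 210], [274, 209], [290, 219], [294, 215], [294, 211], [281, 199], [282, 195], [278, 195], [269, 187]]
T black area 148.0 poly [[261, 203], [250, 215], [255, 221], [257, 221], [266, 208]]
S brass area 64.5 poly [[317, 294], [317, 296], [323, 299], [334, 299], [334, 295], [331, 294], [329, 297], [325, 297], [324, 292]]
S brass area 698.0 poly [[326, 245], [321, 243], [305, 250], [299, 248], [282, 256], [281, 259], [287, 272], [290, 274], [301, 266], [309, 267], [309, 263], [328, 251]]
S black area 183.0 poly [[302, 267], [297, 269], [296, 272], [305, 290], [312, 287]]
pred top: block [260.50168146 190.17382717] foot [292.20682113 216.09150724] side [284.35203281 264.34359983] [325.70088452 250.04820057]
grasp [ 0.4233 -0.0938  0.1717] az -40.1 t 24.05 F [0.7 0.1 0.2] w 0.06998851514254346 grip 0.0 j7 -0.63
 spin rad 0.173 total cm before-spin [23.6  -0.03  2.21] after-spin [23.24 -4.1   2.21] rows>= 6
```

Run:
```python
from h import *
S=dict(np.load('side5.npz'));T=dict(np.load('top5.npz'))
for n,a,b in (("blk back corner",(263,185),(281.5,256)),("blk outlet corner",(256,194.5),(288,273)),("foot",(293,215.5),(327,248)),("outlet end",(252.5,218),(308.5,288.5))): print(n,*tri(T,a,S,b))
print("end mid",plane(T,(259.5,189.5),.04),"foot",plane(T,(293,215.5),.02),"out base",plane(T,(263.5,205.5),.02),"end",plane(T,(252.5,218),.02))
```

```text
blk back corner [0.58606259 0.07847942 0.04656266] 0.0007865058539764583
blk outlet corner [0.56259736 0.09931527 0.01939471] 0.004927441130064221
foot [0.50559845 0.00219906 0.02579307] 0.0031539586126715876
outlet end [0.50280861 0.11073633 0.00997376] 0.0012270479795259373
end mid [0.57561007 0.08851484 0.04      ] foot [0.50752792 0.00288918 0.02      ] out base [0.53531769 0.08045316 0.02      ] end [0.50273127 0.10967209 0.02      ]
```

```bash
python3 -c "
from h import *
to(.576,.086,.17,-40)"
```

```text
grasp [ 0.4233 -0.0938  0.1717] az -40.1 t 24.05 F [0.7 0.1 0.2] w 0.06998851514254346 grip 0.0 j7 -0.63
 spin rad -0.001 total cm before-spin [23.59  0.11  0.21] after-spin [23.59  0.14  0.21] rows>= 6
```

Call:
{"method": "move_arm", "body": {"steps": [{"dx": 3.5, "dy": 0, "dz": 0, "spin": 0}, {"dx": 4, "dy": 0, "dz": 0, "spin": 0}, {"dx": 4, "dy": 0, "dz": 0, "spin": 0}, {"dx": 4, "dy": 0.1, "dz": 0, "spin": 0}, {"dx": 4, "dy": 0, "dz": 0, "spin": 0}, {"dx": 3, "dy": 0, "dz": 0, "spin": 0}, {"dx": 1.1, "dy": 0, "dz": 3, "spin": 0}, {"dx": 0, "dy": 0, "dz": 4, "spin": 0}, {"dx": 0, "dy": 0, "dz": 2, "spin": 0}, {"dx": 0, "dy": 0, "dz": 0, "spin": 0}, {"dx": 0, "dy": 0, "dz": 0, "spin": 0}, {"dx": 0, "dy": 0, "dz": 0, "spin": 0}]}}

```text
time: 25.25
ee_pos: [0.5765, 0.087, 0.2469]
eef_rot: [0.906, 0.423, 0.001, 0.0]
ft_force: [-0.0, -0.4, 0.1]
width: 0.0702
grip_force: 0.0
```

```bash
python3 -c "
from h import *
to(.576,.086,.048,-40)"
```

```text
grasp [0.5769 0.0871 0.0829] az -40.0 t 25.25 F [-0.  -0.4  0.1] w 0.07018245798674728 grip 0.0 j7 -0.75
 spin rad 0.001 total cm before-spin [-0.15  0.    3.49] after-spin [-0.15  0.    3.49] rows>= 1
```

Call:
{"method": "move_arm", "body": {"steps": [{"dx": -0.1, "dy": 0, "dz": 1.5, "spin": 0}, {"dx": 0, "dy": 0, "dz": 1.2, "spin": 0}, {"dx": 0, "dy": 0, "dz": 0.8, "spin": 0}, {"dx": 0, "dy": 0, "dz": 0, "spin": 0}, {"dx": 0, "dy": 0, "dz": 0, "spin": 0}]}}

```text
time: 25.75
ee_pos: [0.5752, 0.0857, 0.2103]
eef_rot: [0.906, 0.423, -0.0, 0.0]
ft_force: [0.2, 0.3, -0.8]
width: 0.0699
grip_force: 0.0
```

Call:
{"method": "move_arm", "body": {"steps": [{"dx": 0, "dy": 0, "dz": 0, "spin": 0}, {"dx": 0, "dy": 0, "dz": 0, "spin": 0}, {"dx": 0, "dy": 0, "dz": 0, "spin": 0}, {"dx": 0, "dy": 0, "dz": 0, "spin": 0}, {"dx": 0, "dy": 0, "dz": 0, "spin": 0}, {"dx": 0, "dy": 0, "dz": 0, "spin": 0}], "claw": 3, "squeeze": 30}}

```text
time: 26.35
ee_pos: [0.5752, 0.0858, 0.2105]
eef_rot: [0.906, 0.423, 0.0, -0.0]
ft_force: [-0.1, 0.2, 0.2]
width: 0.0406
grip_force: 29.3
```

Call:
{"method": "move_arm", "body": {"steps": [{"dx": 0, "dy": 0, "dz": -0.5, "spin": 0}, {"dx": 0, "dy": 0, "dz": -1, "spin": 0}, {"dx": 0, "dy": 0, "dz": -1.5, "spin": 0}, {"dx": 0, "dy": 0, "dz": -1.5, "spin": 0}, {"dx": 0, "dy": 0, "dz": 0, "spin": 0}]}}

```text
time: 26.85
ee_pos: [0.5761, 0.0857, 0.2585]
eef_rot: [0.906, 0.423, 0.002, 0.0]
ft_force: [0.2, -0.6, -4.2]
width: 0.0409
grip_force: 29.2
```

Call:
{"method": "move_arm", "body": {"steps": [{"dx": 0, "dy": 0, "dz": -0.5, "spin": 0}, {"dx": 0, "dy": 0, "dz": -0.8, "spin": 0}, {"dx": 0, "dy": 0, "dz": -0.8, "spin": 0}, {"dx": 0, "dy": 0, "dz": -0.8, "spin": 0}, {"dx": 0, "dy": 0, "dz": -0.8, "spin": 0}, {"dx": 0, "dy": 0, "dz": -0.8, "spin": 0}, {"dx": 0, "dy": 0, "dz": -0.8, "spin": 0}, {"dx": 0, "dy": 0, "dz": -0.8, "spin": 0}, {"dx": 0, "dy": 0, "dz": 0, "spin": 0}], "squeeze": 8}}

```text
time: 27.75
ee_pos: [0.5755, 0.0857, 0.3178]
eef_rot: [0.906, 0.423, 0.001, 0.0]
ft_force: [-0.5, 0.4, -2.7]
width: 0.0404
grip_force: 8.0
```

```bash
cat > m4.py <<'E'
from h import *
s=telemetry.read_state();to(.5,-.1225,.2,-40)
R=Ro.from_quat(s["eef_rot"]).as_matrix();g=s["ee_pos"]+R[:,2]*.164; h=R[:,0]; 
S=grab('side');p=proj(S,g-[0,0,.05]).astype(int);roi=(p[0]-60,p[1]-40,p[0]+60,p[1]+55)
m=mask(S,(12,90,50),(24,235,255),roi)
for nm,lo,hi in (("brass",(12,90,50),(24,235,255)),):
    for k in cv2.findContours(m,0,1)[0]:
        if cv2.contourArea(k)>40: print(nm,cv2.contourArea(k),cv2.approxPolyDP(k,1.5,True)[:,0].tolist())
x=-R[:,1] # outlet direction
pv=g+np.array([0,0,-.012])
for a in (0,15,30,45,60,75,90):
    c,q=np.cos(np.radians(a)),np.sin(np.radians(a)); z=q*h+c*np.array([0,0,1]);y=-c*h+q*np.array([0,0,1])
    f=lambda u,v,w:proj(S,pv+u*x+(v-.013)*y+(w-.0135)*z).round(0).astype(int).tolist()
    print(a,"foot",f(0,0,-.093),"neck",f(0,0,-.05),"flange x+-",f(.029,0,-.032),f(-.029,0,-.032),"outlet",f(.075,0,-.011))
E
python3 m4.py
```

```text
grasp [0.5758 0.0858 0.1538] az -40.0 t 27.75 F [-0.5  0.4 -2.7] w 0.040372583692115056 grip 7.997867614030838 j7 -0.78
 spin rad 0.0 total cm before-spin [-20.83   7.58  -4.65] after-spin [-20.83   7.59  -4.65] rows>= 6
brass 82.5 [[317, 294], [317, 296], [325, 300], [335, 300], [336, 295], [334, 293], [329, 297], [325, 297], [324, 292]]
brass 216.5 [[341, 257], [332, 262], [331, 272], [328, 273], [332, 281], [331, 285], [339, 277], [341, 279]]
brass 59.0 [[232, 256], [234, 254], [241, 258], [250, 258], [246, 253], [241, 255], [235, 251]]
brass 69.5 [[309, 250], [307, 246], [297, 250], [296, 253], [301, 252], [304, 257], [308, 254]]
brass 40.5 [[271, 238], [269, 239], [270, 244], [276, 252]]
0 foot [279, 265] neck [277, 255] flange x+- [282, 260] [272, 240] outlet [290, 272]
15 foot [290, 260] neck [284, 252] flange x+- [287, 259] [277, 239] outlet [293, 272]
30 foot [301, 254] neck [291, 249] flange x+- [292, 256] [282, 236] outlet [296, 271]
45 foot [310, 247] neck [297, 244] flange x+- [297, 253] [287, 234] outlet [299, 269]
60 foot [317, 239] neck [302, 239] flange x+- [301, 250] [291, 230] outlet [302, 267]
75 foot [323, 231] neck [306, 234] flange x+- [304, 246] [294, 226] outlet [304, 265]
90 foot [326, 222] neck [308, 229] flange x+- [306, 242] [295, 222] outlet [306, 263]
```

The foot end shows at about (305,251) in the side view, so the elbow has already swung to about 35° from upright. Next I nudge its foot against the side of the fixed valve body to bring it upright in the fingers.

```bash
python3 -c "
from h import *
to(.5744,-.034,.175,-40)"
```

```text
grasp [0.5755 0.0858 0.153 ] az -40.0 t 27.8 F [-0.1  0.2 -2.7] w 0.03962428261615469 grip 7.997988313436508 j7 -0.78
 spin rad 0.0 total cm before-spin [-9.25  7.62 -2.2 ] after-spin [-9.24  7.62 -2.2 ] rows>= 3
```

Call:
{"method": "move_arm", "body": {"steps": [{"dx": 0, "dy": 0, "dz": -1.1, "spin": 0}, {"dx": 0, "dy": 0, "dz": -1.1, "spin": 0}, {"dx": -1.3, "dy": 1.1, "dz": 0, "spin": 0}, {"dx": -1.6, "dy": 1.3, "dz": 0, "spin": 0}, {"dx": -1.6, "dy": 1.3, "dz": 0, "spin": 0}, {"dx": -1.6, "dy": 1.3, "dz": 0, "spin": 0}, {"dx": -1.6, "dy": 1.3, "dz": 0, "spin": 0}, {"dx": -1.55, "dy": 1.3, "dz": 0, "spin": 0}, {"dx": 0, "dy": 0, "dz": 0, "spin": 0}, {"dx": 0, "dy": 0, "dz": 0, "spin": 0}], "squeeze": 15}}

```text
time: 28.8
ee_pos: [0.5738, -0.0349, 0.3387]
eef_rot: [0.907, 0.422, 0.0, -0.0]
ft_force: [0.6, 0.3, -3.7]
width: 0.0395
grip_force: 15.0
```

```bash
python3 m4.py; python3 -c "
from h import *
to(.5744,-.034,.175,-40)
print('side px valve top',proj(grab('side'),(.5,-.1225,.095)))"
```

```text
grasp [ 0.5739 -0.0349  0.1747] az -40.1 t 28.8 F [ 0.6  0.3 -3.7] w 0.03949960460720824 grip 14.998058080673218 j7 -0.57
 spin rad -0.001 total cm before-spin [-1.146e+01 -1.000e-02 -2.530e+00] after-spin [-11.46  -0.03  -2.53] rows>= 3
brass 122.5 [[323, 198], [317, 203], [326, 211], [325, 214], [328, 215], [331, 212], [331, 206]]
brass 115.5 [[339, 189], [338, 193], [349, 191], [355, 197], [353, 202], [359, 198], [358, 190], [353, 187]]
brass 183.0 [[300, 186], [298, 190], [293, 192], [292, 196], [307, 211], [311, 212], [305, 202], [305, 194], [301, 190], [303, 187]]
brass 415.5 [[261, 170], [268, 177], [283, 179], [291, 175], [286, 167], [286, 163], [292, 163], [291, 161], [286, 161], [283, 164], [280, 161], [264, 161]]
0 foot [302, 222] neck [302, 210] flange x+- [307, 214] [296, 197] outlet [315, 223]
15 foot [313, 218] neck [308, 208] flange x+- [311, 213] [301, 196] outlet [318, 223]
30 foot [323, 212] neck [314, 205] flange x+- [316, 211] [306, 194] outlet [321, 222]
45 foot [331, 205] neck [320, 201] flange x+- [321, 208] [310, 191] outlet [324, 221]
60 foot [339, 197] neck [325, 196] flange x+- [325, 205] [314, 188] outlet [327, 219]
75 foot [344, 189] neck [329, 191] flange x+- [328, 201] [317, 184] outlet [329, 217]
90 foot [348, 180] neck [331, 186] flange x+- [330, 197] [319, 180] outlet [331, 214]
grasp [ 0.574  -0.0339  0.1746] az -40.0 t 28.85 F [ 0.7  0.8 -3.5] w 0.03970416665567786 grip 14.998024106025696 j7 -0.57
 spin rad 0.0 total cm before-spin [ 0.02  0.04 -0.04] after-spin [ 0.02  0.04 -0.04] rows>= 1
side px valve top [349.32626168 194.13262576]
```

Call:
{"method": "move_arm", "body": {"steps": [{"dx": -0.8, "dy": 0, "dz": 0, "spin": 0}, {"dx": -0.8, "dy": 0, "dz": 0, "spin": 0}, {"dx": -0.8, "dy": 0, "dz": 0, "spin": 0}, {"dx": -0.8, "dy": 0, "dz": 0, "spin": 0}, {"dx": -0.8, "dy": 0, "dz": 0, "spin": 0}, {"dx": -0.8, "dy": 0, "dz": 0, "spin": 0}, {"dx": -0.7, "dy": 0, "dz": 0, "spin": 0}, {"dx": 0, "dy": 0, "dz": 0, "spin": 0}], "squeeze": 10}}

```text
time: 29.7
ee_pos: [0.538, -0.0772, 0.3385]
eef_rot: [0.907, 0.422, -0.0, -0.0]
ft_force: [-0.2, 0.6, -3.3]
width: 0.04
grip_force: 10.0
```

```bash
python3 m4.py
```

```text
grasp [ 0.5379 -0.0772  0.1745] az -40.1 t 29.7 F [-0.2  0.6 -3.3] w 0.0400410730808517 grip 9.99738559126854 j7 -0.52
 spin rad -0.001 total cm before-spin [-5.91  0.01 -2.55] after-spin [-5.91  0.   -2.55] rows>= 2
brass 41.0 [[334, 195], [336, 201], [347, 202], [338, 197], [339, 193]]
brass 82.0 [[355, 187], [346, 191], [349, 191], [355, 197], [353, 202], [359, 198], [358, 190]]
brass 358.5 [[314, 185], [317, 193], [316, 202], [328, 216], [333, 216], [325, 202], [329, 196], [329, 184], [326, 181], [328, 177]]
brass 607.0 [[298, 163], [288, 155], [271, 156], [267, 159], [267, 176], [279, 179], [289, 177], [296, 171]]
0 foot [323, 214] neck [323, 203] flange x+- [328, 206] [318, 190] outlet [338, 215]
15 foot [333, 210] neck [329, 201] flange x+- [333, 205] [322, 189] outlet [341, 215]
30 foot [343, 205] neck [335, 198] flange x+- [338, 203] [327, 187] outlet [343, 214]
45 foot [351, 198] neck [341, 194] flange x+- [342, 200] [331, 184] outlet [346, 212]
60 foot [359, 190] neck [346, 189] flange x+- [346, 197] [335, 180] outlet [349, 210]
75 foot [365, 181] neck [350, 184] flange x+- [349, 193] [338, 177] outlet [351, 208]
90 foot [368, 173] neck [352, 178] flange x+- [352, 189] [340, 173] outlet [353, 206]
```

Call:
{"method": "move_arm", "body": {"steps": [{"dx": -0.6, "dy": 0, "dz": 0, "spin": 0}, {"dx": -0.6, "dy": 0, "dz": 0, "spin": 0}, {"dx": -0.5, "dy": 0, "dz": 0, "spin": 0}, {"dx": 0, "dy": 0, "dz": 0, "spin": 0}]}}

```text
time: 30.15
ee_pos: [0.5273, -0.0899, 0.3385]
eef_rot: [0.906, 0.422, 0.0, -0.0]
ft_force: [0.6, -0.3, -3.8]
width: 0.0399
grip_force: 10.0
```

Call:
{"method": "move_arm", "body": {"steps": [{"dx": 1.5, "dy": 0, "dz": 0, "spin": 0}, {"dx": 2.5, "dy": 0, "dz": 0, "spin": 0}, {"dx": 2.5, "dy": 0, "dz": -1, "spin": 0}, {"dx": 1.5, "dy": 0, "dz": -2, "spin": 0}, {"dx": 0, "dy": 0, "dz": -2, "spin": 0}, {"dx": 0, "dy": 0, "dz": -1, "spin": 0}, {"dx": 0, "dy": 0, "dz": 0, "spin": 0}, {"dx": 0, "dy": 0, "dz": 0, "spin": 0}], "squeeze": 20}}

```text
time: 30.95
ee_pos: [0.579, -0.0278, 0.3976]
eef_rot: [0.906, 0.423, -0.0, -0.0]
ft_force: [-0.7, -0.3, -2.6]
width: 0.04
grip_force: 20.0
```

```bash
cat > m5.py <<'E'
from h import *
s=telemetry.read_state();to(.5,-.1225,.2,-40)
R=Ro.from_quat(s["eef_rot"]).as_matrix();g=s["ee_pos"]+R[:,2]*.164; h=R[:,0];x=-R[:,1];U=np.array([0,0,1.])
pv=g+np.array([0,0,-.0105])-.0025*h
for nm in ("side","top"):
    C=grab(nm);p=proj(C,pv-.05*U).astype(int);roi=(max(p[0]-50,0),max(p[1]-45,0),p[0]+50,p[1]+50)
    for col,lo,hi in (("brass",(12,90,50),(24,235,255)),("black",(0,0,0),(180,255,50)),("pin",(0,0,100),(180,60,255))):
        if col=="pin": continue
        for k in cv2.findContours(mask(C,lo,hi,roi),0,1)[0]:
            if cv2.contourArea(k)>40: print(nm,col,cv2.contourArea(k),cv2.approxPolyDP(k,1.2,True)[:,0].tolist())
    for a in (-10,0,10,20,30):
        c,q=np.cos(np.radians(a)),np.sin(np.radians(a)); z=q*h+c*U;y=-c*h+q*U
        f=lambda u,v,w:proj(C,pv+u*x+(v-.013)*y+(w-.0135)*z)
        hull=lambda r,ws:cv2.convexHull(np.array([f(r*np.cos(t),r*np.sin(t),w) for t in np.linspace(0,6.28,40) for w in ws],np.float32))[:,0]
        fo=hull(.016,(-.093,-.063));fl=hull(.029,(-.029,-.035));ou=hull(0.0,(0,)) 
        print(a,"foot box",fo.min(0).round(0),fo.max(0).round(0),"low pt",fo[fo[:,1].argmax()].round(0),"flange box",fl.min(0).round(0),fl.max(0).round(0),"outlet",f(.075,0,-.011).round(0))
E
python3 m5.py
```

```text
grasp [ 0.5788 -0.0278  0.2336] az -40.0 t 30.95 F [-0.7 -0.3 -2.6] w 0.0399687412899607 grip 19.99752402305603 j7 -0.61
 spin rad -0.0 total cm before-spin [-12.32   0.05   3.37] after-spin [-12.32   0.05   3.37] rows>= 3
side brass 49.0 [[352, 187], [349, 189], [341, 189], [338, 194], [349, 191], [352, 195]]
side brass 1031.0 [[267, 158], [262, 163], [262, 169], [265, 175], [275, 179], [283, 178], [285, 180], [284, 195], [286, 198], [292, 202], [296, 211], [305, 210], [299, 206], [300, 202], [296, 192], [301, 188], [300, 174], [296, 171], [297, 167], [293, 170], [288, 166], [285, 154], [273, 155]]
side black 356.0 [[261, 173], [270, 198], [279, 202], [288, 201], [283, 194], [283, 189], [285, 186], [284, 181], [270, 180]]
side black 1598.5 [[287, 143], [291, 146], [292, 156], [290, 158], [289, 157], [289, 164], [293, 169], [297, 165], [301, 174], [302, 188], [297, 192], [297, 194], [306, 211], [311, 212], [316, 208], [316, 205], [304, 189], [304, 186], [314, 180], [335, 173], [337, 166], [336, 160], [330, 160], [333, 156], [327, 155], [320, 143]]
side black 379.0 [[278, 143], [253, 
[... 817 characters left out ...]
 222], [348, 218], [348, 214], [344, 210]]
top black 248.0 [[329, 136], [328, 156], [332, 155], [343, 160], [352, 157], [352, 155], [340, 155], [342, 146]]
-10 foot box [288. 169.] [302. 183.] low pt [294. 183.] flange box [284. 163.] [309. 188.] outlet [277. 200.]
0 foot box [293. 173.] [306. 188.] low pt [300. 188.] flange box [287. 165.] [311. 190.] outlet [278. 201.]
10 foot box [297. 177.] [312. 192.] low pt [306. 192.] flange box [289. 168.] [314. 192.] outlet [280. 203.]
20 foot box [302. 180.] [318. 197.] low pt [311. 197.] flange box [292. 170.] [317. 194.] outlet [281. 204.]
30 foot box [306. 184.] [323. 201.] low pt [317. 201.] flange box [295. 172.] [319. 196.] outlet [283. 205.]
```

The elbow is upright to within about 3° (foot low point at (301,211), flange left edge at 284). I go over the valve and turn so that the outlet faces the slot.

Call:
{"method": "move_arm", "body": {"steps": [{"dx": -1.5, "dy": 0, "dz": 0, "spin": 0}, {"dx": -2.5, "dy": 0, "dz": 0, "spin": 0.1}, {"dx": 0, "dy": 0, "dz": 0, "spin": -0.1}, {"dx": -2.5, "dy": 0, "dz": 0, "spin": 0}, {"dx": -2.5, "dy": 0, "dz": 0, "spin": 0}, {"dx": -2.3, "dy": 0, "dz": 0, "spin": 0}, {"dx": -1, "dy": 0, "dz": 0, "spin": 0}, {"dx": 0, "dy": 0, "dz": 0, "spin": 0.1}, {"dx": 0, "dy": 0, "dz": 0, "spin": 0.12}, {"dx": 0, "dy": 0, "dz": 0, "spin": 0.12}, {"dx": 0, "dy": 0, "dz": 0, "spin": 0.12}, {"dx": 0, "dy": 0, "dz": 0, "spin": 0.12}], "squeeze": 25}}

```text
time: 32.25
ee_pos: [0.4999, -0.122, 0.3981]
eef_rot: [0.99, 0.144, -0.0, -0.0]
ft_force: [0.4, -0.6, -3.7]
width: 0.0395
grip_force: 25.0
```

Call:
{"method": "move_arm", "body": {"steps": [{"dx": 0, "dy": 0, "dz": 0, "spin": 0.12}, {"dx": 0, "dy": 0, "dz": 0, "spin": 0.12}, {"dx": 0, "dy": 0, "dz": 0, "spin": 0.12}, {"dx": 0, "dy": 0, "dz": 0, "spin": 0.12}, {"dx": 0, "dy": 0, "dz": 0, "spin": 0.12}, {"dx": 0, "dy": 0, "dz": 0, "spin": 0.12}, {"dx": 0, "dy": 0, "dz": 0, "spin": 0.12}, {"dx": 0, "dy": 0, "dz": 0, "spin": 0.12}, {"dx": 0, "dy": 0, "dz": 0, "spin": 0.12}, {"dx": 0, "dy": 0, "dz": 0, "spin": 0.12}, {"dx": 0, "dy": 0, "dz": 0, "spin": 0.12}, {"dx": 0, "dy": 0, "dz": 0, "spin": 0}]}}

```text
time: 33.45
ee_pos: [0.4999, -0.122, 0.3982]
eef_rot: [0.871, -0.492, -0.0, -0.0]
ft_force: [0.7, 0.2, -2.5]
width: 0.0394
grip_force: 25.0
```

```bash
sed -i 's/(max(p\[0\]-50/(max(p[0]-45/' m5.py; python3 m5.py; python3 -c "
from h import *
to(.4953,-.1134,.222,-150.5)"
```

```text
grasp [ 0.4999 -0.122   0.2342] az -149.0 t 33.45 F [ 0.7  0.2 -2.5] w 0.03936324436785939 grip 24.998975694179535 j7 -2.38
 spin rad -1.902 total cm before-spin [0.05 0.01 3.42] after-spin [-0.03  0.05  3.42] rows>= 1
side brass 775.0 [[358, 148], [344, 149], [343, 167], [337, 168], [340, 172], [339, 178], [343, 180], [345, 187], [338, 193], [349, 191], [355, 197], [353, 202], [359, 198], [358, 190], [354, 187], [355, 180], [362, 171], [360, 162], [363, 157]]
side brass 262.5 [[375, 144], [376, 155], [382, 155], [387, 160], [393, 160], [398, 157], [400, 152], [400, 144], [396, 140], [384, 139], [384, 141], [392, 142], [396, 146], [396, 149], [392, 152], [383, 151], [380, 148], [379, 143]]
side brass 70.5 [[372, 129], [332, 132], [332, 135], [342, 135], [347, 131], [364, 130], [369, 132], [372, 131]]
side black 198.5 [[362, 153], [364, 159], [370, 143], [375, 141], [379, 141], [384, 150], [390, 151], [395, 147], [390, 143], [384, 143], [382, 141], [382, 137], [372, 137], [370, 142], [367, 140], [364, 141]]
side black 290.5 [[343, 136], [334, 137], [334, 144], [338, 144], [341, 147], 
[... 1106 characters left out ...]
x [338. 197.] [363. 221.] outlet [332. 182.]
0 foot box [339. 205.] [353. 219.] low pt [346. 219.] flange box [335. 198.] [360. 223.] outlet [330. 183.]
10 foot box [333. 208.] [348. 223.] low pt [339. 223.] flange box [332. 200.] [357. 225.] outlet [329. 184.]
20 foot box [327. 211.] [343. 227.] low pt [333. 227.] flange box [329. 202.] [353. 227.] outlet [327. 185.]
30 foot box [321. 214.] [338. 231.] low pt [328. 231.] flange box [327. 204.] [350. 229.] outlet [325. 186.]
grasp [ 0.4999 -0.122   0.2343] az -148.6 t 33.55 F [ 0.4 -0.3 -3.1] w 0.03938562233906839 grip 24.997790157794952 j7 -2.37
 spin rad 0.032 total cm before-spin [-0.97 -0.05  1.23] after-spin [-0.97 -0.02  1.23] rows>= 1
```

Call:
{"method": "move_arm", "body": {"steps": [{"dx": -0.5, "dy": 0, "dz": 0, "spin": 0.03}, {"dx": -0.47, "dy": 0, "dz": 0, "spin": 0}, {"dx": 0, "dy": 0, "dz": 0, "spin": 0}, {"dx": 0, "dy": 0, "dz": 1, "spin": 0}, {"dx": 0, "dy": 0, "dz": 0.7, "spin": 0}, {"dx": 0, "dy": 0, "dz": 0.6, "spin": 0}, {"dx": 0, "dy": 0, "dz": 0.5, "spin": 0}, {"dx": 0, "dy": 0, "dz": 0, "spin": 0}]}}

```text
time: 34.35
ee_pos: [0.495, -0.1137, 0.3695]
eef_rot: [0.863, -0.504, -0.001, 0.0]
ft_force: [0.2, -0.2, -2.8]
width: 0.0399
grip_force: 25.0
```

```bash
python3 -c "
from h import *
to(.4953,-.1134,.19,-150.5);print(telemetry.read_state()['torque'])"
```

```text
grasp [ 0.4947 -0.1138  0.2055] az -150.6 t 34.35 F [ 0.2 -0.2 -2.8] w 0.03992010616966719 grip 24.997523725032806 j7 -2.42
 spin rad -0.001 total cm before-spin [-0.   -0.07  1.55] after-spin [-0.   -0.07  1.55] rows>= 1
[0.07300244 0.20035107 0.04750418]
```

Call:
{"method": "move_arm", "body": {"steps": [{"dx": 0, "dy": -0.05, "dz": 0.4, "spin": 0}, {"dx": 0, "dy": 0, "dz": 0.4, "spin": 0}, {"dx": 0, "dy": 0, "dz": 0.4, "spin": 0}, {"dx": 0, "dy": 0, "dz": 0.3, "spin": 0}, {"dx": 0, "dy": 0, "dz": 0, "spin": 0}]}}

```text
time: 34.85
ee_pos: [0.4955, -0.1134, 0.355]
eef_rot: [0.864, -0.504, -0.0, 0.0]
ft_force: [0.8, 0.2, -3.3]
width: 0.0397
grip_force: 25.0
```

Call:
{"method": "move_arm", "body": {"steps": [{"dx": 0, "dy": 0, "dz": 0.4, "spin": 0}, {"dx": 0, "dy": 0, "dz": 0.4, "spin": 0}, {"dx": 0, "dy": 0, "dz": 0.3, "spin": 0}, {"dx": 0, "dy": 0, "dz": 0, "spin": 0}]}}

```text
time: 35.25
ee_pos: [0.4956, -0.1133, 0.344]
eef_rot: [0.864, -0.504, -0.0, 0.0]
ft_force: [1.6, 0.4, -3.5]
width: 0.0395
grip_force: 25.0
```

Call:
{"method": "move_arm", "body": {"steps": [{"dx": 0, "dy": 0, "dz": 0.3, "spin": 0}, {"dx": 0, "dy": 0, "dz": 0.3, "spin": 0}, {"dx": 0, "dy": 0, "dz": 0.3, "spin": 0}, {"dx": 0, "dy": 0, "dz": 0, "spin": 0}]}}

```text
time: 35.65
ee_pos: [0.4956, -0.1134, 0.335]
eef_rot: [0.864, -0.504, -0.0, 0.0]
ft_force: [1.3, 0.0, -2.9]
width: 0.04
grip_force: 25.0
```

Call:
{"method": "move_arm", "body": {"steps": [{"dx": 0, "dy": 0, "dz": 0.3, "spin": 0}, {"dx": 0, "dy": 0, "dz": 0.3, "spin": 0}, {"dx": 0, "dy": 0, "dz": 0.1, "spin": 0}, {"dx": 0, "dy": 0, "dz": 0, "spin": 0}]}}

```text
time: 36.05
ee_pos: [0.4957, -0.1136, 0.3287]
eef_rot: [0.863, -0.504, 0.0, -0.0]
ft_force: [-0.7, 0.2, 4.8]
width: 0.0398
grip_force: 25.0
```

Foot on the seat with about 8 N. Release, lift, turn a quarter and regrasp across the y faces.

Call:
{"method": "move_arm", "body": {"steps": [{"dx": 0, "dy": 0, "dz": -0.1, "spin": 0}, {"dx": 0, "dy": 0, "dz": 0, "spin": 0}, {"dx": 0, "dy": 0, "dz": 0, "spin": 0}, {"dx": 0, "dy": 0, "dz": 0, "spin": 0}, {"dx": 0, "dy": 0, "dz": -1, "spin": 0}, {"dx": 0, "dy": 0, "dz": -2, "spin": 0}, {"dx": 0, "dy": 0, "dz": -2, "spin": 0}, {"dx": 0, "dy": 0, "dz": 0, "spin": 0}], "claw": 6.5}}

```text
time: 36.85
ee_pos: [0.4962, -0.1139, 0.3824]
eef_rot: [0.863, -0.504, 0.002, -0.001]
ft_force: [0.0, -0.2, 0.1]
width: 0.065
grip_force: 0.0
```

Call:
{"method": "move_arm", "body": {"steps": [{"dx": 0, "dy": 0, "dz": 0, "spin": -0.13}, {"dx": 0, "dy": 0, "dz": 0, "spin": -0.13}, {"dx": 0, "dy": 0, "dz": 0, "spin": -0.13}, {"dx": 0, "dy": 0, "dz": 0, "spin": -0.13}, {"dx": 0, "dy": 0, "dz": 0, "spin": -0.13}, {"dx": 0, "dy": 0, "dz": 0, "spin": -0.13}, {"dx": 0, "dy": 0, "dz": 0, "spin": -0.13}, {"dx": 0, "dy": 0, "dz": 0, "spin": -0.13}, {"dx": 0, "dy": 0, "dz": 0, "spin": -0.13}, {"dx": 0, "dy": 0, "dz": 0, "spin": -0.13}, {"dx": 0, "dy": 0, "dz": 0, "spin": -0.13}, {"dx": 0, "dy": 0, "dz": 0, "spin": -0.13}]}}

```text
time: 38.05
ee_pos: [0.4955, -0.1135, 0.3792]
eef_rot: [0.968, 0.251, -0.0, -0.0]
ft_force: [0.9, -0.4, 0.6]
width: 0.0648
grip_force: 0.0
```

Run:
```python
from h import *
to(.5005,-.1225,.144,-60.5)
S=grab('side');T=grab('top')
e=np.array([.5005,-.1225,.140])
for nm,c in (("S",S),("T",T)):
    p=proj(c,e).astype(int);roi=(p[0]-50,p[1]-45,p[0]+45,p[1]+40)
    for col,lo,hi in (("brass",(12,90,50),(24,235,255)),("black",(0,0,0),(180,255,50))):
        for k in cv2.findContours(mask(c,lo,hi,roi),0,1)[0]:
            if cv2.contourArea(k)>40: print(nm,col,cv2.contourArea(k),cv2.approxPolyDP(k,1.2,True)[:,0].tolist())
    a=np.radians(29.5);x=np.array([np.cos(a),np.sin(a),0]);y=np.array([-x[1],x[0],0])
    f=lambda u,v,w:proj(c,e+(u*x+v*y+w*np.array([0,0,1]))/1000).round(0).tolist()
    print("pred top",[f(i,j,19) for i,j in ((20,20),(20,-20),(-20,-20),(-20,20))],"outlet",f(75,0,-11),"flange",[f(29*np.cos(t),29*np.sin(t),-32) for t in (0,1.57,3.14,4.71)])
```

```text
grasp [ 0.4954 -0.1135  0.2152] az -60.9 t 38.05 F [ 0.9 -0.4  0.6] w 0.06483626817127397 grip 0.0 j7 -0.87
 spin rad -0.007 total cm before-spin [0.01 1.04 7.12] after-spin [0.   1.04 7.12] rows>= 2
S brass 468.0 [[342, 172], [340, 174], [342, 175], [340, 176], [342, 189], [338, 191], [340, 196], [339, 198], [344, 202], [354, 202], [360, 195], [358, 180], [352, 180], [351, 174], [344, 174]]
S brass 165.0 [[379, 140], [375, 147], [381, 153], [381, 156], [384, 156], [387, 160], [393, 160], [394, 151], [386, 152], [379, 146], [382, 142], [389, 141], [394, 144], [394, 141], [386, 139]]
S black 144.0 [[320, 184], [321, 191], [337, 191], [341, 189], [341, 183]]
S black 81.0 [[381, 145], [384, 150], [390, 151], [394, 149], [394, 145], [390, 143], [384, 143]]
S black 1158.5 [[346, 136], [348, 149], [345, 151], [343, 150], [341, 153], [344, 173], [351, 173], [352, 179], [358, 179], [362, 172], [378, 171], [380, 165], [379, 154], [367, 146], [370, 145], [370, 136]]
pred top [[343.0, 183.0], [341.0, 170.0], [358.0, 169.0], [361.0, 182.0]] outlet [319.0, 187.0] flange [[338.0, 191.0], [351.0, 200.0], [361.0, 190.0], [348.0, 182.0]]
T black 331.0 [[317, 204], [315, 208], [307, 215], [304, 214], [297, 219], [299, 225], [301, 224], [303, 226], [300, 227], [308, 240], [311, 240], [309, 242], [311, 245]]
pred top [[332.0, 211.0], [346.0, 202.0], [355.0, 217.0], [340.0, 225.0]] outlet [327.0, 188.0] flange [[336.0, 205.0], [332.0, 221.0], [348.0, 225.0], [352.0, 209.0]]
```

The side view matches the predicted upright elbow in the valve: outlet end at (320,187), flange at 338–360. Now regrasp.

Call:
{"method": "move_arm", "body": {"steps": [{"dx": 0, "dy": 0.6, "dz": 0, "spin": 0}, {"dx": 0, "dy": 0.44, "dz": 0, "spin": 0}, {"dx": 0, "dy": 0, "dz": 0, "spin": 0}, {"dx": 0, "dy": 0, "dz": 2, "spin": 0}, {"dx": 0, "dy": 0, "dz": 2, "spin": 0}, {"dx": 0, "dy": 0, "dz": 1.8, "spin": 0}, {"dx": 0, "dy": 0, "dz": 1.2, "spin": 0}, {"dx": 0, "dy": 0, "dz": 0, "spin": 0}, {"dx": 0, "dy": 0, "dz": 0, "spin": 0}]}}

```text
time: 39.05
ee_pos: [0.5008, -0.1227, 0.3099]
eef_rot: [0.969, 0.248, 0.0, 0.0]
ft_force: [0.2, 0.3, 1.4]
width: 0.065
grip_force: 0.0
```

```bash
python3 -c "
from h import *
to(.5005,-.1225,.144,-60.5)"
```

```text
grasp [ 0.5008 -0.1227  0.1459] az -61.2 t 39.05 F [0.2 0.3 1.4] w 0.06498620658104513 grip 0.0 j7 -0.8
 spin rad -0.013 total cm before-spin [-0.02 -0.04  0.19] after-spin [-0.02 -0.04  0.19] rows>= 1
```

Call:
{"method": "move_arm", "body": {"steps": [{"dx": 0, "dy": 0, "dz": 0, "spin": 0}, {"dx": 0, "dy": 0, "dz": 0, "spin": 0}, {"dx": 0, "dy": 0, "dz": 0, "spin": 0}, {"dx": 0, "dy": 0, "dz": 0, "spin": 0}, {"dx": 0, "dy": 0, "dz": 0, "spin": 0}, {"dx": 0, "dy": 0, "dz": 0, "spin": 0}], "claw": 3, "squeeze": 40}}

```text
time: 39.65
ee_pos: [0.5007, -0.1226, 0.3096]
eef_rot: [0.969, 0.249, 0.0, 0.0]
ft_force: [0.2, -0.1, 0.9]
width: 0.0401
grip_force: 39.9
```

Call:
{"method": "move_arm", "body": {"steps": [{"dx": 0, "dy": 0, "dz": 0.1, "spin": 0}, {"dx": 0, "dy": 0, "dz": 0.1, "spin": 0}, {"dx": 0, "dy": 0, "dz": 0, "spin": 0}]}}

```text
time: 39.95
ee_pos: [0.5007, -0.1227, 0.3075]
eef_rot: [0.969, 0.249, 0.0, 0.0]
ft_force: [0.4, -1.0, 3.2]
width: 0.0394
grip_force: 39.8
```

Call:
{"method": "move_arm", "body": {"steps": [{"dx": 0, "dy": 0, "dz": 0, "spin": 0.07}, {"dx": 0, "dy": 0, "dz": 0, "spin": 0.07}, {"dx": 0, "dy": 0, "dz": 0, "spin": 0.07}, {"dx": 0, "dy": 0, "dz": 0, "spin": 0.07}, {"dx": 0, "dy": 0, "dz": 0, "spin": 0}]}}

```text
time: 40.45
ee_pos: [0.5008, -0.1226, 0.3076]
eef_rot: [0.994, 0.111, 0.0, 0.0]
ft_force: [0.2, -0.9, 2.2]
width: 0.0398
grip_force: 39.9
```

```bash
python3 -c "
from h import *
to(.5005,-.1225,.144,-135.4);print(telemetry.read_state()['torque'])"
```

```text
grasp [ 0.5009 -0.1226  0.1436] az -77.3 t 40.45 F [ 0.2 -0.9  2.2] w 0.03983036739460973 grip 39.85677640735844 j7 -1.07
 spin rad 1.014 total cm before-spin [-0.03 -0.02 -0.04] after-spin [-0.03  0.02 -0.04] rows>= 1
[-0.22552844  0.01095303  0.03070403]
```

Call:
{"method": "move_arm", "body": {"steps": [{"dx": 0, "dy": 0, "dz": 0, "spin": 0.07}, {"dx": 0, "dy": 0, "dz": 0, "spin": 0.07}, {"dx": 0, "dy": 0, "dz": 0, "spin": 0.07}, {"dx": 0, "dy": 0, "dz": 0, "spin": 0.07}, {"dx": 0, "dy": 0, "dz": 0, "spin": 0.07}, {"dx": 0, "dy": 0, "dz": 0, "spin": 0}]}}

```text
time: 41.05
ee_pos: [0.5009, -0.1225, 0.3077]
eef_rot: [0.998, -0.063, 0.0, -0.0]
ft_force: [0.9, -0.8, 3.0]
width: 0.0396
grip_force: 39.8
```

```bash
python3 -c "
from h import *
to(.5005,-.1225,.144,-135.4);print(telemetry.read_state()['torque'])"
```

```text
grasp [ 0.501  -0.1225  0.1437] az -97.2 t 41.05 F [ 0.9 -0.8  3. ] w 0.039566612963910106 grip 39.84712783636432 j7 -1.4
 spin rad 0.666 total cm before-spin [-0.05  0.   -0.03] after-spin [-0.04  0.04 -0.03] rows>= 1
[-0.15043114 -0.32479768 -0.01057344]
```

Call:
{"method": "move_arm", "body": {"steps": [{"dx": 0, "dy": 0, "dz": 0.03, "spin": 0.07}, {"dx": 0, "dy": 0, "dz": 0.04, "spin": 0.07}, {"dx": 0, "dy": 0, "dz": 0.043, "spin": 0.07}, {"dx": 0, "dy": 0, "dz": 0.043, "spin": 0.07}, {"dx": 0, "dy": 0, "dz": 0, "spin": 0}]}}

```text
time: 41.55
ee_pos: [0.5009, -0.1225, 0.3062]
eef_rot: [0.979, -0.201, 0.001, -0.0]
ft_force: [0.6, 0.6, 4.5]
width: 0.0397
grip_force: 39.8
```

```bash
python3 -c "
from h import *
to(.5005,-.1225,.144,-135.4);print(telemetry.read_state()['torque'])"
```

```text
grasp [ 0.5011 -0.1224  0.1422] az -113.2 t 41.55 F [0.6 0.6 4.5] w 0.039745712479983646 grip 39.82710487674012 j7 -1.67
 spin rad 0.387 total cm before-spin [-0.06  0.03 -0.18] after-spin [-0.04  0.05 -0.18] rows>= 1
[ 0.06728226 -0.25859385  0.00174493]
```

Call:
{"method": "move_arm", "body": {"steps": [{"dx": 0, "dy": 0, "dz": 0.043, "spin": 0.07}, {"dx": 0, "dy": 0, "dz": 0.043, "spin": 0.07}, {"dx": 0, "dy": 0, "dz": 0.043, "spin": 0.07}, {"dx": 0, "dy": 0, "dz": 0.043, "spin": 0.07}, {"dx": 0, "dy": 0, "dz": 0.03, "spin": 0.05}, {"dx": 0, "dy": 0, "dz": 0, "spin": 0}, {"dx": 0, "dy": 0, "dz": 0, "spin": 0}]}}

```text
time: 42.25
ee_pos: [0.5011, -0.1226, 0.3045]
eef_rot: [0.934, -0.359, 0.001, -0.0]
ft_force: [0.5, 0.1, 6.9]
width: 0.0398
grip_force: 39.8
```

```bash
cat > m6.py <<'E'
from h import *
to(.5005,-.1225,.144,-135.4);print(telemetry.read_state()['torque'])
S=grab('side');T=grab('top');e=np.array([.5005,-.1225,.136])
for nm,c in (("S",S),("T",T)):
    for col,lo,hi in (("yellow",(24,120,100),(35,255,255)),("black",(0,0,0),(180,255,50)),("brass",(12,90,50),(23,235,255))):
        p=proj(c,(.54,-.16,.1)).astype(int)
        for k in cv2.findContours(mask(c,lo,hi,(p[0]-32,p[1]-32,p[0]+32,p[1]+32)),0,1)[0]:
            if cv2.contourArea(k)>12: print(nm,col,cv2.contourArea(k),cv2.approxPolyDP(k,1.2,True)[:,0].tolist())
    for a in (-35,-45.4,-55):
        x=np.array([np.cos(np.radians(a)),np.sin(np.radians(a)),0]);y=np.array([-x[1],x[0],0])
        f=lambda u,v,w:proj(c,e+(u*x+v*y+w*np.array([0,0,1]))/1000).round(1).tolist()
        print(a,"outlet end top/bottom/sides",f(75,0,4.5),f(75,0,-26.5),f(75,15.5,-11),f(75,-15.5,-11))
    print("pointer tip",proj(c,(.5005+.088*np.cos(np.radians(-45.4)),-.1225+.088*np.sin(np.radians(-45.4)),.089)))
E
python3 m6.py
```

```text
grasp [ 0.5014 -0.1226  0.1405] az -132.0 t 42.25 F [0.5 0.1 6.9] w 0.03979402928414942 grip 39.81923137178086 j7 -1.98
 spin rad 0.059 total cm before-spin [-0.07  0.05 -0.35] after-spin [-0.06  0.06 -0.35] rows>= 1
[ 0.01695388 -0.28050553 -0.00575407]
S black 60.0 [[347, 176], [339, 178], [339, 189], [342, 192], [342, 181], [347, 178]]
S black 25.0 [[364, 171], [358, 173], [362, 179]]
S black 955.5 [[309, 156], [311, 165], [323, 185], [326, 174], [322, 174], [320, 172], [321, 170], [315, 165], [315, 162], [332, 163], [336, 166], [331, 170], [334, 174], [333, 171], [338, 167], [366, 158], [371, 159], [371, 157], [365, 157], [364, 145], [330, 145], [329, 152], [327, 154], [319, 155], [314, 153]]
S brass 436.0 [[357, 174], [350, 175], [349, 178], [343, 182], [344, 191], [338, 192], [340, 199], [347, 202], [353, 202], [359, 198], [361, 179]]
S brass 33.0 [[348, 166], [335, 170], [335, 175], [337, 172], [346, 169]]
S brass 30.0 [[369, 160], [357, 163], [360, 165], [368, 165], [367, 163]]
-35 outlet end top/bottom/sides [333.4, 162.2] [333.1, 171.1] [328.0, 168.9] [338.5, 164.4]
-45.4 outlet end top/bottom/sides [338.4, 160.5] [337.9, 169.4] [332.4, 166.5] [343.8, 163.5]
-55 outlet end top/bottom/sides [343.2, 159.6] [342.6, 168.5] [336.9, 164.9] [348.9, 163.3]
pointer tip [335.7265542 171.6588289]
T black 53.0 [[379, 221], [377, 230], [383, 230], [386, 226]]
T black 49.0 [[324, 173], [324, 193], [329, 176]]
-35 outlet end top/bottom/sides [360.1, 188.4] [359.0, 189.9] [354.3, 185.7] [364.8, 192.7]
-45.4 outlet end top/bottom/sides [364.4, 192.0] [363.3, 193.4] [359.3, 188.3] [368.4, 197.1]
-55 outlet end top/bottom/sides [367.9, 195.9] [366.7, 197.2] [363.5, 191.5] [371.0, 201.7]
pointer tip [366.17404907 190.63634553]
```

Call:
{"method": "move_arm", "body": {"steps": [{"dx": 0, "dy": 0, "dz": 0, "spin": 0.03}, {"dx": 0, "dy": 0, "dz": 0, "spin": 0.025}, {"dx": 0, "dy": 0, "dz": 0, "spin": 0}, {"dx": 0, "dy": 0, "dz": -0.05, "spin": 0}, {"dx": 0, "dy": 0, "dz": -0.05, "spin": 0}, {"dx": 0, "dy": 0, "dz": 0, "spin": 0}, {"dx": 0, "dy": 0, "dz": 0, "spin": 0}]}}

```text
time: 43.05
ee_pos: [0.501, -0.1225, 0.305]
eef_rot: [0.923, -0.385, 0.001, -0.0]
ft_force: [4.9, 0.3, 0.7]
width: 0.0397
grip_force: 39.8
```

```bash
python3 -c "
from h import *
to(.5005,-.1225,.144,-135.4);print(telemetry.read_state()['torque'])"
```

```text
grasp [ 0.5013 -0.1225  0.141 ] az -135.3 t 43.05 F [4.9 0.3 0.7] w 0.03968807601478402 grip 39.7871800122266 j7 -2.04
 spin rad 0.002 total cm before-spin [-0.05  0.06 -0.3 ] after-spin [-0.05  0.06 -0.3 ] rows>= 1
[ 0.03180084 -1.26966491  0.05605426]
```

Call:
{"method": "move_arm", "body": {"steps": [{"dx": 0, "dy": 0, "dz": 0.04, "spin": 0}, {"dx": 0, "dy": 0, "dz": 0, "spin": 0}, {"dx": 0, "dy": 0, "dz": 0, "spin": 0}, {"dx": 0, "dy": 0, "dz": 0, "spin": 0}, {"dx": 0, "dy": 0, "dz": 0, "spin": 0}], "claw": 6.5}}

```text
time: 43.55
ee_pos: [0.5005, -0.1226, 0.3043]
eef_rot: [0.923, -0.386, -0.0, 0.0]
ft_force: [-0.5, 0.2, -0.0]
width: 0.0637
grip_force: 0.0
```

Call:
{"method": "move_arm", "body": {"steps": [{"dx": 0, "dy": 0, "dz": -1, "spin": 0}, {"dx": 0, "dy": 0, "dz": -2.5, "spin": 0}, {"dx": 0, "dy": 0, "dz": -3, "spin": 0}, {"dx": 0, "dy": 0, "dz": -4, "spin": 0}, {"dx": 4, "dy": 0, "dz": -4, "spin": 0}, {"dx": 4, "dy": 0, "dz": 0, "spin": 0}, {"dx": 4, "dy": 0, "dz": 0, "spin": 0}, {"dx": 4, "dy": 0, "dz": 0, "spin": 0}, {"dx": 4, "dy": 0, "dz": 0, "spin": 0}, {"dx": 0, "dy": 0, "dz": 0, "spin": 0}]}}

```text
time: 44.55
ee_pos: [0.6391, -0.2651, 0.4427]
eef_rot: [0.922, -0.387, -0.001, 0.002]
ft_force: [0.2, -1.0, -0.6]
width: 0.0647
grip_force: 0.0
```

```bash
python3 m6.py
```

```text
grasp [ 0.6384 -0.2656  0.2787] az -135.6 t 44.55 F [ 0.2 -1.  -0.6] w 0.06473010576672221 grip 0.0 j7 -1.76
 spin rad -0.003 total cm before-spin [-19.86  -0.22  13.48] after-spin [-19.86  -0.29  13.48] rows>= 6
[0.00989281 0.21697599 0.02007603]
S yellow 26.5 [[332, 172], [331, 174], [334, 175], [339, 182], [340, 180], [335, 172]]
S black 57.0 [[335, 167], [338, 174], [345, 171], [341, 165], [337, 165]]
S brass 543.5 [[341, 173], [338, 175], [341, 180], [341, 186], [338, 192], [339, 198], [343, 201], [353, 202], [359, 198], [360, 181], [354, 172]]
-35 outlet end top/bottom/sides [333.4, 162.2] [333.1, 171.1] [328.0, 168.9] [338.5, 164.4]
-45.4 outlet end top/bottom/sides [338.4, 160.5] [337.9, 169.4] [332.4, 166.5] [343.8, 163.5]
-55 outlet end top/bottom/sides [343.2, 159.6] [342.6, 168.5] [336.9, 164.9] [348.9, 163.3]
pointer tip [335.7265542 171.6588289]
T brass 82.0 [[344, 203], [337, 205], [332, 209], [332, 220]]
-35 outlet end top/bottom/sides [360.1, 188.4] [359.0, 189.9] [354.3, 185.7] [364.8, 192.7]
-45.4 outlet end top/bottom/sides [364.4, 192.0] [363.3, 193.4] [359.3, 188.3] [368.4, 197.1]
-55 outlet end top/bottom/sides [367.9, 195.9] [366.7, 197.2] [363.5, 191.5] [371.0, 201.7]
pointer tip [366.17404907 190.63634553]
```

Call:
{"method": "move_arm", "body": {"steps": [{"dx": -4.3, "dy": -1.55, "dz": 0, "spin": 0}, {"dx": -4.3, "dy": -1.55, "dz": 0, "spin": 0}, {"dx": -4.3, "dy": -1.55, "dz": 0, "spin": 0}, {"dx": -4.3, "dy": -1.55, "dz": 0, "spin": 0}, {"dx": -4.3, "dy": -1.55, "dz": 0, "spin": 0}, {"dx": -4.3, "dy": -1.55, "dz": 0, "spin": 0}, {"dx": -4.3, "dy": -1.55, "dz": 0, "spin": 0}, {"dx": -4.3, "dy": -1.55, "dz": 0, "spin": 0}, {"dx": -4.3, "dy": -1.55, "dz": 0, "spin": 0}, {"dx": -4.3, "dy": -1.55, "dz": 0, "spin": 0}, {"dx": 0, "dy": 0, "dz": 0, "spin": 0}]}}

```text
time: 45.75
ee_pos: [0.4882, 0.0967, 0.4382]
eef_rot: [0.925, -0.38, -0.012, 0.001]
ft_force: [-0.1, -0.0, -0.3]
width: 0.0646
grip_force: 0.0
```

```bash
cat >> m6.py <<'E'
c=T
m=mask(c,(12,90,50),(23,235,255),(325,195,360,232)); k=max(cv2.findContours(m,0,1)[0],key=cv2.contourArea); print("brass",cv2.approxPolyDP(k,1.2,True)[:,0].tolist())
m=mask(c,(0,0,0),(180,255,60),(345,180,380,212)); 
ys,xs=np.nonzero(m); Q=np.array([plane(c,p,.125)[:2] for p in zip(xs,ys)])
v=np.linalg.svd(Q-Q.mean(0))[2][0]; d=Q.mean(0)-[.5005,-.1225]; print("black n",len(xs),Q.mean(0),"az centroid",np.degrees(np.arctan2(d[1],d[0])),"pca",np.degrees(np.arctan2(v[1],v[0])))
E
python3 m6.py
```

```text
grasp [0.4844 0.098  0.2743] az -134.6 t 45.75 F [-0.1 -0.  -0.3] w 0.06464100416682413 grip 0.0 j7 -2.6
 spin rad 0.014 total cm before-spin [16.91 14.43 12.81] after-spin [17.11 14.2  12.81] rows>= 6
[ 0.04893224  0.13034063 -0.04228956]
S black 51.0 [[344, 202], [342, 201], [335, 203], [334, 208], [342, 208]]
S black 1982.0 [[308, 161], [308, 196], [333, 188], [337, 192], [336, 196], [341, 194], [345, 188], [354, 186], [360, 193], [358, 195], [348, 197], [347, 202], [359, 199], [362, 192], [358, 189], [356, 184], [358, 182], [360, 182], [365, 188], [368, 188], [368, 193], [371, 195], [371, 179], [368, 177], [371, 175], [371, 168], [365, 160], [361, 158], [362, 156], [360, 153], [350, 155], [347, 161], [336, 164], [334, 161], [338, 156], [339, 151], [326, 160], [315, 162]]
S brass 18.5 [[330, 192], [313, 196], [308, 199]]
S brass 22.0 [[350, 173], [353, 177], [356, 177], [354, 172]]
S brass 70.5 [[349, 166], [334, 169], [332, 171], [333, 176], [335, 173], [347, 170]]
-35 outlet end top/bottom/sides [333.4, 162.2] [333.1, 171.1] [328.0, 168.9] [338.5, 164.4]
-45.4 outlet end top/bot
[... 407 characters left out ...]
222], [339, 226], [348, 225], [352, 221], [354, 215], [353, 211]]
T brass 15.0 [[363, 186], [362, 190], [366, 187], [369, 190], [369, 193], [365, 193], [369, 195], [371, 192]]
-35 outlet end top/bottom/sides [360.1, 188.4] [359.0, 189.9] [354.3, 185.7] [364.8, 192.7]
-45.4 outlet end top/bottom/sides [364.4, 192.0] [363.3, 193.4] [359.3, 188.3] [368.4, 197.1]
-55 outlet end top/bottom/sides [367.9, 195.9] [366.7, 197.2] [363.5, 191.5] [371.0, 201.7]
pointer tip [366.17404907 190.63634553]
brass [[344, 203], [333, 208], [331, 213], [333, 222], [339, 226], [348, 225], [352, 221], [354, 215], [353, 211]]
black n 230 [ 0.53544436 -0.15652893] az centroid -44.23960507970025 pca 129.29811446022302
```

The outlet end at (363,193) lies over the yellow T-bar (366,190) in the top view, at an azimuth of about -45.5°, the same as the pointer. The last joint is at the end of its range, so I back it off, let things settle and hand in.

Call:
{"method": "move_arm", "body": {"steps": [{"dx": 0, "dy": 0, "dz": 0, "spin": -0.1}, {"dx": 0, "dy": 0, "dz": 0, "spin": -0.1}, {"dx": 0, "dy": 0, "dz": 0, "spin": -0.1}, {"dx": 0, "dy": 0, "dz": 0, "spin": 0}, {"dx": 0, "dy": 0, "dz": 0, "spin": 0}, {"dx": 0, "dy": 0, "dz": 0, "spin": 0}]}}

```text
time: 46.45
ee_pos: [0.4895, 0.0925, 0.4384]
eef_rot: [0.97, -0.242, -0.011, -0.0]
ft_force: [0.6, -1.2, 0.1]
width: 0.065
grip_force: 0.0
```

```bash
python3 -c "
from h import *
from bench import job
s=telemetry.read_state();print(s['time'],s['joint_positions'].round(2),s['ft_force'],abs(s['joint_vel']).max());print(job.close_job())"
```

```text
46.45 [-1.28  0.01  1.03  1.77 -0.02  1.39 -2.31] [ 0.60681988 -1.17798117  0.06364864] 0.014806883428621563
the job is handed in; nothing more can be done
None
```

The job was handed in at 46.5 s of the 67 s: the cap stands in the tray, and the elbow is screwed in and released with its outlet over the yellow pointer to within about 2°, though it toppled once on the bench on the way and the last joint touched its -2.6 rad limit at the end.

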